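Lock up a printing block and lay the chase in the press bed

ROBOT

A 6-joint arm with a two-finger parallel gripper is mounted at the origin on a cart in front of the work surface, level with it; the furniture and walls round the work are solid. World frame = base frame: x ahead of the robot, y to its left, z up, the work surface at z = 0. Lengths are in m, angles in degrees, forces in N, time in s.
With the tool pointing down it reaches from about 0.4 to 0.825 m from the base axis. Payload 7 kg.
Tool frame: the origin (TCP) lies at the very end of the fingers, on their centre line; the grasp point (between the pads) lies 19 mm behind it; z points along the fingers, y is the direction in which the jaws open and shut (so a half turn about z gives the same grasp; the last joint's range is limited). The gripper opens to 88 mm and grips with 3 to 60 N. Pads are 19 mm wide; open, the fingers measure 130 mm over their backs; the gripper's body (78 mm by 193 mm) begins 47 mm behind the grasp point.
Start: joints at [83.256, 20.546, 0.682, 0, -70.136, -16.507], TCP at [0.266, 0.62, 0.227] pointing down, gripper open.
Joint ranges: [-176.03, 176.03], [-82.01, 121.73], [-58.28, 71.71], [-173.87, 95.51], [-174.79, -0.11], [-173.66, 173.66]. Speed limits (degrees/s): [136.94, 136.94, 172.46, 180, 180, 180].

INTERFACE

Orientations are given as [roll, pitch, yaw] about the fixed x, y, z axes, in that order (R = Rz(yaw) Ry(pitch) Rx(roll)).
In Python, from plant import telemetry, optics, ctrl gives the robot as it stands.
- The arm moves only by the tool servo_tool, never from a script. Its argument "rows" is a list of rows, each a list of 3 entries, a list of its own where there are three numbers: the shift along the tool's x, y, z in m, then the turn, a rotation vector about the tool's x, y, z in units of 6 degrees (1.0 is 6 degrees), then the closure, from 0 (fully open) to 1 (shut). A call has 1 to 20 rows; each row shifts and turns the commanded pose from where the row before left it, along the tool's axes as they then stand; what a row does not reach is not made up. A row lasts 1/12 s, in which the tool goes at most 41.7 mm and 7.16 degrees, less where a joint would pass 70% of its speed; a pose out of reach is approached as far as the arm can. A call is refused whole if a number of a shift passes 0.0417 or a number of a turn 1, either way. A call with a gripper value outside its range is refused whole. The fingers move at their own pace and stop on an object; the grip force is fixed at half the most. Time passes only in rows, so rows that do not move let the fingers close. It gives the time, the measured TCP pose, the force and the opening at its end, in the units of the state.
- telemetry.get_obs(): the state, without advancing time (a new reading comes with each control period).
- optics.snapshot(name): name is "scene" or "side" or "wrist"; returns the picture (420x560x3 uint8, red, green, blue); there is no depth.
- optics.camera_info(name): a dict with "mtx" (3x3 intrinsics, pixels), "rvec" (rotation vector, rad) and "tvec" (3), from world to camera coordinates, as OpenCV has them. Camera axes: x right, y down, z forward; pixel columns grow to the right and rows downward; lengths in m; the calibration is good to about 2 mm. A picture is of the moment at which its call begins: read the wrist's pose just before it. camera_info takes no time and is no camera call; for the wrist camera it gives the pose at the moment of the call.
- ctrl.close_job(): hands the job in, once; it reports no verdict.
The state is a dict: "clock": time; "joint_pos": joint angles; "qvel": joint speeds; "tau": joint torques, N m; "tool_pos": TCP position; "orientation": TCP orientation; "force": force on the tool from outside, world axes, zero at the start; "moment": the same for the moment, N m; "opening": finger opening in m.
Only numpy, scipy, OpenCV 4.12 (cv2) and the standard library are available. Lean on these libraries where they do the work, as an engineer would, in place of code of your own. Each camera call takes 0.05 s, during which the arm holds its last target.

TASK

Lock the carved printing block into the chase while the chase lies on the bench: press the block down past the sprung quoin until it lies flat on the chase's floor, held between quoin and head stop. Then lay chase and block together in the press bed: head lip tucked under the two lugs, foot end pressed down until the spring catch snaps shut over it, so that the chase lies flat and fully home with the block still locked in it. Leave the glass jar, the small ink tin and the plain wooden block where they stand.

Things in the scene. Friction and masses are not known exactly. Their poses are not given: they have to be found in the camera images.
- printing_block: Printing block: grey linoleum with a carved leaf motif, glued on a pale plywood mount; 80 (x) by 50 (y) by 28 mm high, 0.13 kg, lying on the bench face up. Origin: centre of its underside; z up, x along its length. Either end may go to the chase's head. Grip it across its 50 mm width by its upper half: the chase's side rails reach 6 mm up its sides.
- chase: Chase: loose flat aluminium frame with a 4 mm floor, 177 (x) by 90 (y) mm, about 0.5 kg. Origin on its underside; x toward the head, z up. Chase frame, mm: polished head stop x 65 to 75, 24 high, its inner face at x 65 leaning out to x 67.5 from z 18 up; side rails 10 high, inner faces y -27 and 27, lead-in 3; head lip, grip plate, foot bar and quoin: see below.
- chase_grip (a point): Centre of the top edge of the chase's upright grip plate (chase -65, 0, 44 mm; axes as the chase). Plate: chase x -72 to -58, 50 wide. Carry the chase by it, pinched across its 14 mm firmly from above, fingertips at chase z 15 or higher, as spring rods run below. 24 mm or more to the quoin. Loaded, the centre of mass lies about 64 mm headward of it.
- chase_lip (a point): Middle of the lower front edge of the chase's head lip (chase 93, 0, 0 mm; axes as the chase). The lip is 80 mm wide, 5 mm thick and stands 18 mm out of the head stop.
- chase_foot (a point): Middle of the upper outer edge of the chase's foot bar (chase -84, 0, 14 mm; axes as the chase). The bar runs 12 mm headward from here, 90 mm wide, 14 mm high.
- block_seat (a point): Point on the chase's floor where the block's origin lies when it is locked in (chase 25, 0, 4 mm; axes as the chase); the block's length then lies along x, its end against the head stop. Lower it 1 to 2 mm nearer the quoin so that it clears the stop; if one end stays high, press there.
- quoin_bar (a joint): Sprung quoin: polished steel bar across the chase, 44 mm wide, 26 high. 0 = relaxed, face at chase x -11 mm; grows to 0.010 as it is pushed back toward the grip plate (4 N, then 0.6 N a mm). The slope on its top, x -11 at z 13 to x -19.5 at z 26, lets a block pressed down at 6 to 20 N drive it back. With a block locked in it reads about 0.004 and pushes it onto the head stop.
- press_bed: Press bed: fixed grey plate 250 (x) by 164 (y) by 12 mm, a steel bearer rail along each long side up to 44 mm above the bench (inner faces at y -63 and 63 mm). Origin: centre of its underside; x toward the lugs, z up; surface at z 12 mm. Four side cheeks with sloped tops, 9 mm above the surface, leave the chase 2 mm on each side. Lugs at the head, spring catch at the foot.
- bed_seat (a point): Point on the bed's surface where the chase's origin lies when the chase is home (bed 5, 0, 12 mm; axes as the bed). The chase's x then points along the bed's x, its lip 1 mm off the lugs' back face, and the face of a locked block is level with the bearers' tops.
- lug_mouth (a point): Point on the bed's surface below the lugs' front edges, midway between the two (bed 90, 0, 12 mm; axes as the bed). Lugs at y 14 to 38 and -38 to -14 mm. From here the gap under them is 9 mm deep (x) to a back face and 9 mm high; they are 7 mm thick. The chase goes in sloping about 13 degrees, head down, so that its foot bar passes over the catch.
- catch_shut (a point): Where the noses of the shut catch end: midway between their tips, at the height of their undersides (bed -74, 0, 27.5 mm; axes as the bed), 1.5 mm above the foot bar of a chase that is home. Noses at y 28 to 42 and -42 to -28 mm; their polished slopes rise from here, 3 mm up, to 15 mm up and 7 mm back. Below the noses the catch faces the foot bar 7 mm back from the tips, 2 mm off a chase that is home, and so pushes it to the lugs.
- catch (a joint): Spring catch at the bed's foot: a steel bar with two noses, sliding along the bed's x. 0 = shut; grows to 0.012 as it is driven away from the lugs (4.5 N, then 0.45 N a mm). A foot bar pressed down on the noses' slopes drives it back 5 to 6 mm (6 to 15 N on top of the grip plate); then it snaps over the bar.
- glass_jar: Clear glass jar with some pale water, 74 mm across, 102 mm high; origin: centre of its foot. Leave alone.
- ink_tin: Small round ink tin, 70 mm across, 48 mm high; origin: centre of its foot. Leave alone.
- wood_block: Plain wooden block, 60 by 90 by 45 mm, uncarved; origin: centre of its underside. Leave alone.

How it is judged (in metres and radians):
On the way, in this order (a step that is already met when the one before it is completed fails the run):
1. on the bench, away from the press bed, the block is locked in the chase: flat on its floor and against the head stop, the quoin pressing on it (x of printing_block in the frame of block_seat between -0.002 and 0.002 m and y of printing_block in the frame of block_seat between -0.0035 and 0.0035 m and z of printing_block in the frame of block_seat between -0.0015 and 0.0015 m and angle between the z axis of printing_block and the z axis of chase, either way round below 0.03 rad and angle between the x axis of printing_block and the x axis of chase, either way round below 0.1 rad and value of joint quoin_bar between 0.002 and 0.0065 m and distance between chase and bed_seat above 0.12 m and height (world z) of chase below 0.02 m), for 0.2 s.
2. the chase lies flat in the press bed under the lugs, with the catch shut over it and the block still locked in (x of printing_block in the frame of block_seat between -0.002 and 0.002 m and y of printing_block in the frame of block_seat between -0.0035 and 0.0035 m and z of printing_block in the frame of block_seat between -0.0015 and 0.0015 m and angle between the z axis of printing_block and the z axis of chase, either way round below 0.03 rad and angle between the x axis of printing_block and the x axis of chase, either way round below 0.1 rad and value of joint quoin_bar between 0.002 and 0.0065 m and x of chase in the frame of bed_seat between -0.003 and 0.003 m and y of chase in the frame of bed_seat between -0.0035 and 0.0035 m and z of chase in the frame of bed_seat between -0.0015 and 0.0015 m and angle between the z axis of chase and the z axis of press_bed, either way round below 0.015 rad and angle between the x axis of chase and the x axis of press_bed, either way round below 0.06 rad and value of joint catch below 0.0015 m), for 0.2 s.
At the end, for the whole second after the job is handed in: Chase home in the bed: 3 mm along, 3.5 across, 1.5 in height from bed_seat, 0.015 rad from flat, 0.06 rad in turn, catch within 1.5 mm of shut. Block locked in it: 2 mm along, 3.5 across, 1.5 in height from block_seat, 0.03 rad from flat, 0.1 in turn, quoin at 2 to 6.5 mm. Both at rest (all of step 2 and linear speed of each of chase, printing_block below 0.01 m/s); the robot touches nothing.
It fails at once if the glass jar is moved more than 30 mm (distance of glass_jar from where it was at the start of the episode above 0.03 m).
It fails at once if the small ink tin is moved more than 30 mm (distance of ink_tin from where it was at the start of the episode above 0.03 m).
It fails at once if the plain wooden block is moved more than 30 mm (distance of wood_block from where it was at the start of the episode above 0.03 m).
It also fails if it takes over 72 s, if anything falls off the work surface, if the arm or the gripper's body presses on something with over 40 N, if the wrist force passes 120 N, or if a joint passes its speed limit or range.

## Working session

There is one attempt and no reset: what is moved stays moved. The work goes in short steps, Python scripts to look and compute and a tool call to move; the robot and the scene stay as the last step left them, time stands still between calls to the robot, and variables do not carry over. Pictures are saved under pics/ and viewed, and the job is handed in when it is done.

Besides the shell and the picture viewer there is one more tool, called after ">>>" in YAML: its name, and indented under it one key for each argument. servo_tool: Moves the arm, as the interface text tells. Its arguments: {"type":"object","properties":{"rows":{"type":"array"}},"required":["rows"]}

```bash
mkdir -p pics; ls; python3 - <<'E'
from plant import telemetry, optics, ctrl
import cv2
print(telemetry.get_obs())
for n in ("scene","side","wrist"):
    print(n, optics.camera_info(n))
    cv2.imwrite(f"pics/{n}0.png", optics.snapshot(n)[:,:,::-1])
E
```

```text
pics
{'clock': 0.0, 'joint_pos': array([ 8.32568147e+01,  2.05910453e+01,  6.32683542e-01, -2.25356583e-02,
       -7.01364412e+01, -1.65080100e+01]), 'qvel': array([-0.01991301, -0.04449466,  0.01294099,  0.07735333, -0.02469777,
        0.08745952]), 'tau': array([-8.62390061e-04, -5.82715416e+01,  2.93058211e+01,  6.99693024e+00,
        6.91286419e-03, -1.59348410e-04]), 'tool_pos': array([0.26626764, 0.61970719, 0.22561122]), 'orientation': array([ 1.79903085e+02, -6.62954718e-03, -2.32588644e+01]), 'force': array([0.1814409 , 0.20285411, 0.38422701]), 'moment': array([ 0.01923245, -0.01542126, -0.02213953]), 'opening': 0.08759149613402514}
scene {'mtx': array([[466.75489297,   0.        , 281.19300672],
       [  0.        , 466.75489297, 212.19688052],
       [  0.        ,   0.        ,   1.        ]]), 'rvec': array([ 2.26187801, -0.8303574 ,  0.32650055]), 'tvec': array([-0.47027147,  0.34994122,  1.0693292 ])}
side {'mtx': array([[438.83113138,   0.        , 284.60130328],
       [  0.        , 438.83113138, 209.41380635],
       [  0.        ,   0.        ,   1.        ]]), 'rvec': array([ 2.21118415, -0.48862771,  0.22391207]), 'tvec': array([-0.53855853,  0.22751263,  0.82354564])}
wrist {'mtx': array([[298.45671994,   0.        , 277.55668648],
       [  0.        , 298.45671994, 212.60374524],
       [  0.        ,   0.        ,   1.        ]]), 'rvec': array([-1.6317459 ,  2.48009921,  0.3439495 ]), 'tvec': array([ 0.67331063, -0.03522538,  0.39229096])}
```

View pics/scene0.png

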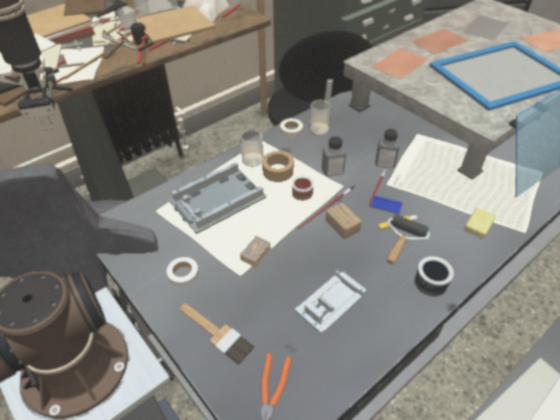

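View pics/side0.png

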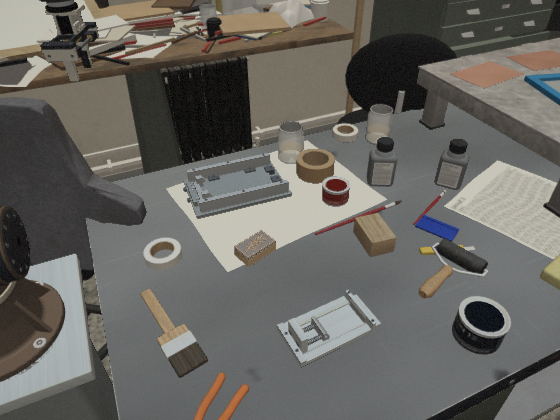

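View pics/wrist0.png

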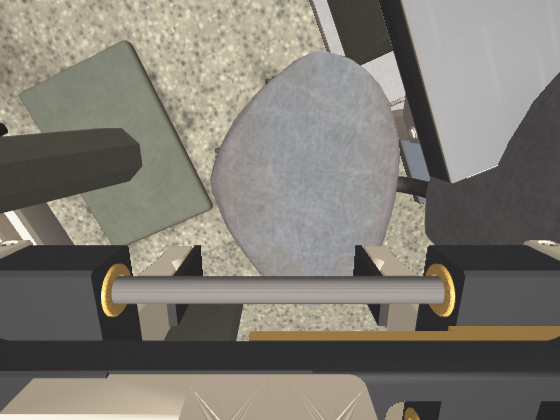

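```bash
cat > h.py <<'E'
import cv2, numpy as np
from plant import telemetry, optics, ctrl
from scipy.spatial.transform import Rotation as R
def cam(n): 
    c=optics.camera_info(n); return c["mtx"],cv2.Rodrigues(c["rvec"])[0],c["tvec"]
def ray(uv,z,c):
    K,Rm,t=c; d=Rm.T@np.linalg.solve(K,[uv[0],uv[1],1]); o=-Rm.T@t
    return o+d*(z-o[2])/d[2]
def proj(P,c):
    K,Rm,t=c; p=(K@(Rm@np.asarray(P,float).T+t[:,None])); return (p[:2]/p[2]).T
def snap(n,f):
    im=optics.snapshot(n)[:,:,::-1].copy(); cv2.imwrite(f"pics/{f}.png",im); return im
def crop(im,x0,y0,x1,y1,s,f):
    cv2.imwrite(f"pics/{f}.png",cv2.resize(im[y0:y1,x0:x1],None,fx=s,fy=s,interpolation=cv2.INTER_CUBIC))
E
python3 - <<'E'
from h import *
for n in("scene","side"):
    im=cv2.imread(f"pics/{n}0.png"); c=cam(n)
    for x in np.arange(.2,1.0,.1):
        for y in np.arange(-.4,.5,.1):
            u,v=proj([[x,y,0]],c)[0].astype(int)
            if 0<u<560 and 0<v<420: 
                cv2.circle(im,(u,v),1,(0,255,0),-1); cv2.putText(im,f"{x*10:.0f},{y*10:.0f}",(u,v),0,.3,(0,0,255))
    cv2.imwrite(f"pics/{n}0g.png",im)
im=cv2.imread("pics/side0.png")
crop(im,260,280,400,375,5.6,"c1"); crop(im,170,140,310,220,5.6,"c2"); crop(im,220,220,290,270,8,"c3")
E
```

```text
(no output)
```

View pics/side0g.png

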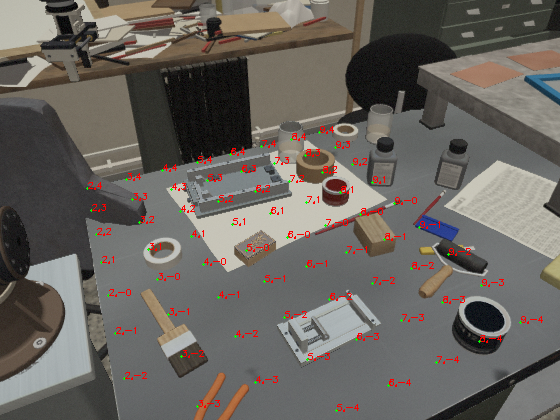

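View pics/c1.png

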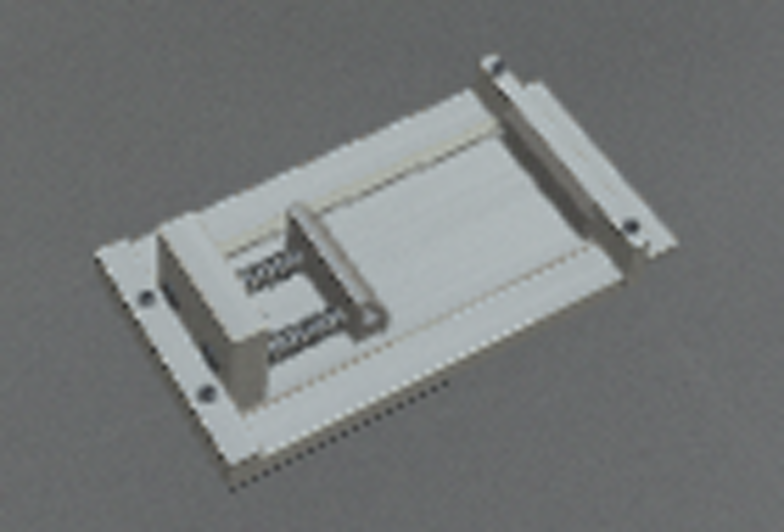

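View pics/c2.png

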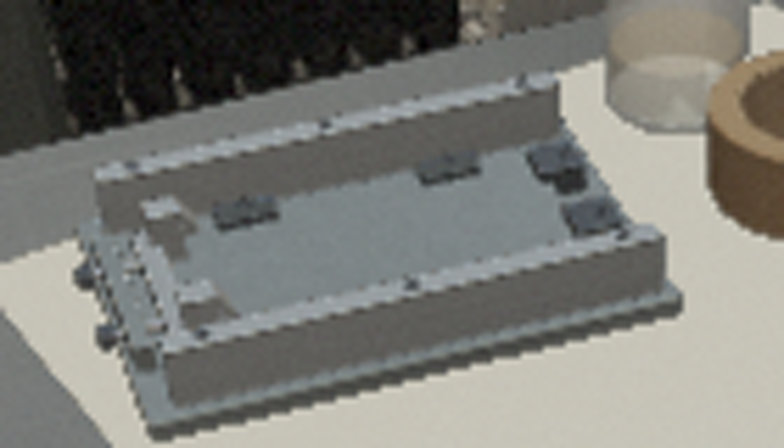

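View pics/c3.png

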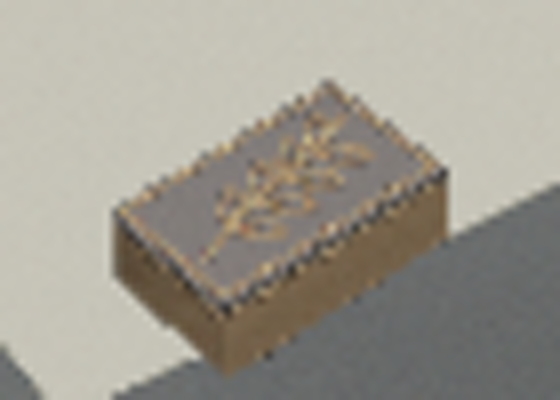

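```bash
python3 - <<'E'
from h import *
c=cam("side")
def P(l,x0,y0,s,z): return np.array([ray(((a+.5)/s-.5+x0,(b+.5)/s-.5+y0),zz,c) for (a,b),zz in zip(l,z)])
b=P([(118,210),(328,80),(447,172),(225,310)],220,220,8,[.028]*4)
print(b.round(4),b.mean(0).round(4)); d=b[1]-b[0]+b[2]-b[3]; print(np.degrees(np.arctan2(d[1],d[0])),np.linalg.norm(d)/2, np.linalg.norm(b[0]-b[3]))
k=P([(96,252),(228,468),(545,82),(678,243)],260,280,5.6,[.014,.014,.005,.005]); print(k.round(4))
d=k[2]+k[3]-k[0]-k[1]; print(np.degrees(np.arctan2(d[1],d[0])),np.linalg.norm(d)/2,np.linalg.norm(k[0]-k[1]),np.linalg.norm(k[2]-k[3])); m=(k[:2].mean(0)*93+k[2:].mean(0)*84)/177; print(m)
q=P([(98,178),(167,352),(665,240),(557,85),(150,428),(682,298)],170,140,5.6,[.044]*4+[.012]*2); print(q.round(4)); print([np.linalg.norm(q[i]-q[i-1]).round(4) for i in range(6)])
d=q[2]+q[3]-q[0]-q[1];print(np.degrees(np.arctan2(d[1],d[0])),q[:4].mean(0))
E
```

```text
[[ 0.4721 -0.0009  0.028 ]
 [ 0.5441  0.024   0.028 ]
 [ 0.5594 -0.0252  0.028 ]
 [ 0.4849 -0.0487  0.028 ]] [ 0.5151 -0.0127  0.028 ]
18.28180619694323 0.07716557066838178 0.049562746003235236
[[ 0.4764 -0.2185  0.014 ]
 [ 0.4808 -0.3079  0.014 ]
 [ 0.6541 -0.2138  0.005 ]
 [ 0.6576 -0.2918  0.005 ]]
3.35106639684337 0.1778129831417515 0.08950305527744919 0.07807820763303673
[ 0.56272107 -0.25824552  0.00972881]
[[0.4502 0.3013 0.044 ]
 [0.4424 0.1594 0.044 ]
 [0.6697 0.1428 0.044 ]
 [0.6771 0.2841 0.044 ]
 [0.4285 0.1522 0.012 ]
 [0.6762 0.1385 0.012 ]]
[np.float64(0.2804), np.float64(0.1421), np.float64(0.2279), np.float64(0.1415), np.float64(0.2832), np.float64(0.2482)]
-4.246328142950636 [0.55982202 0.22189579 0.044     ]
```

```bash
cat >> h.py <<'E'
def pose():
    o=telemetry.get_obs(); return o["tool_pos"],R.from_euler("xyz",o["orientation"],degrees=True),o
def delta(p,rpy):
    a,r,o=pose(); q=R.from_euler("xyz",rpy,degrees=True)
    print("clock %.2f at"%o["clock"],a.round(4),o["orientation"].round(2),"open %.4f"%o["opening"],"F",o["force"].round(1))
    print("shift",r.inv().apply(np.array(p)-a).round(4),"turn/6",((r.inv()*q).as_rotvec(degrees=True)/6).round(3))
E
python3 - <<'E'
from h import *
a,r,o=pose(); K,Rm,t=cam("wrist"); w=-Rm.T@t
print("cam in tool",r.inv().apply(w-a)); print("cam axes in tool (cols)",(r.inv().as_matrix()@Rm.T).round(3))
delta([.56,-.24,.30],[180,0,3.3]); delta([.51,-.013,.2],[180,0,18.3])
E
```

```text
cam in tool [ 0.07387278  0.00097875 -0.16026149]
cam axes in tool (cols) [[-0.001 -0.962 -0.273]
 [ 1.    -0.001 -0.   ]
 [-0.    -0.273  0.962]]
clock 0.15 at [0.2663 0.6199 0.2258] [ 1.7993e+02 -1.0000e-02 -2.3260e+01] open 0.0877 F [ 0.7  0.  -0. ]
shift [ 0.6093  0.6741 -0.0732] turn/6 [ 1.200e-02  1.000e-03 -4.426e+00]
clock 0.15 at [0.2663 0.6199 0.2258] [ 1.7993e+02 -1.0000e-02 -2.3260e+01] open 0.0877 F [ 0.7  0.  -0. ]
shift [0.4737 0.4852 0.0265] turn/6 [ 1.200e-02  3.000e-03 -6.926e+00]
```

>>> servo_tool:
  rows:
    - [[0.031,0.02,0],[0,0,0],0]
    - [[0.031,0.02,0],[0,0,0],0]
    - [[0.031,0.02,0],[0,0,0],0]
    - [[0.031,0.02,0],[0,0,0],0]
    - [[0.031,0.02,0],[0,0,0],0]
    - [[0.031,0.02,0],[0,0,0],0]
    - [[0.031,0.02,0],[0,0,0],0]
    - [[0.031,0.02,0],[0,0,0],0]
    - [[0.031,0.02,0],[0,0,0],0]
    - [[0.031,0.02,0],[0,0,0],0]
    - [[0.031,0.02,0],[0,0,0],0]
    - [[0.031,0.02,0],[0,0,0],0]
    - [[0.031,0.02,0],[0,0,0],0]
    - [[0,0,0],[0,0,-1],0]
    - [[0,0,0],[0,0,-1],0]
    - [[0,0,0],[0,0,-1],0]
    - [[0,0,0],[0,0,0],0]
    - [[0,0,0],[0,0,0],0]

```text
clock: 1.65
tool_pos: [0.534, 0.222, 0.2264]
orientation: [180.0, 0.0, -5.4]
force: [-0.8, 0.1, 0.0]
opening: 0.0873
```

```bash
python3 - <<'E'
from h import *
np.save("wbed.npy",np.array(cam("wrist"),dtype=object),allow_pickle=True)
im=snap("wrist","wbed"); print(pose()[2]["qvel"].round(2))
delta([.515,-.013,.2],[180,0,18.3])
E
```

```text
Traceback (most recent call last):
ValueError: could not broadcast input array from shape (3,3) into shape (3,)
```

```bash
cat >> h.py <<'E'
import pickle
def wsnap(f):
    c=cam("wrist"); im=snap("wrist",f); pickle.dump(c,open(f+".pkl","wb")); return im,c
E
python3 - <<'E'
from h import *
im,c=wsnap("wbed"); print(pose()[2]["qvel"].round(2))
delta([.515,-.013,.2],[180,0,18.3])
E
```

```text
[ 0.22  0.04  0.05  0.1  -0.01  0.19]
clock 1.70 at [0.534  0.2222 0.2264] [ 1.7999e+02  1.0000e-02 -5.4500e+00] open 0.0875 F [-0.3  0.4 -0. ]
shift [0.0035 0.2359 0.0265] turn/6 [ 1.000e-03  2.000e-03 -3.959e+00]
```

View pics/wbed.png

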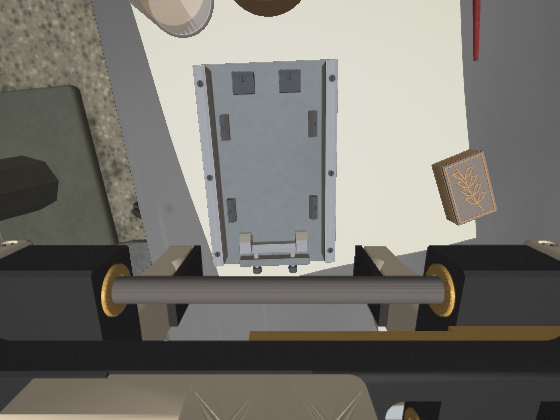

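```bash
python3 - <<'E'
from h import *
im=cv2.imread("pics/wbed.png")
crop(im,185,50,345,165,5,"wb1"); crop(im,185,165,345,280,5,"wb2"); crop(im,425,140,505,230,6,"wb3")
E
```

```text
(no output)
```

View pics/wb1.png

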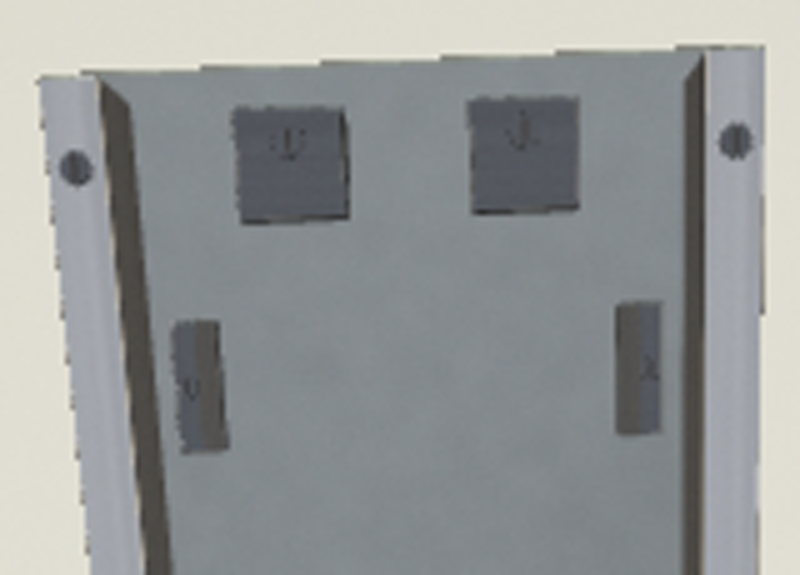

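View pics/wb2.png

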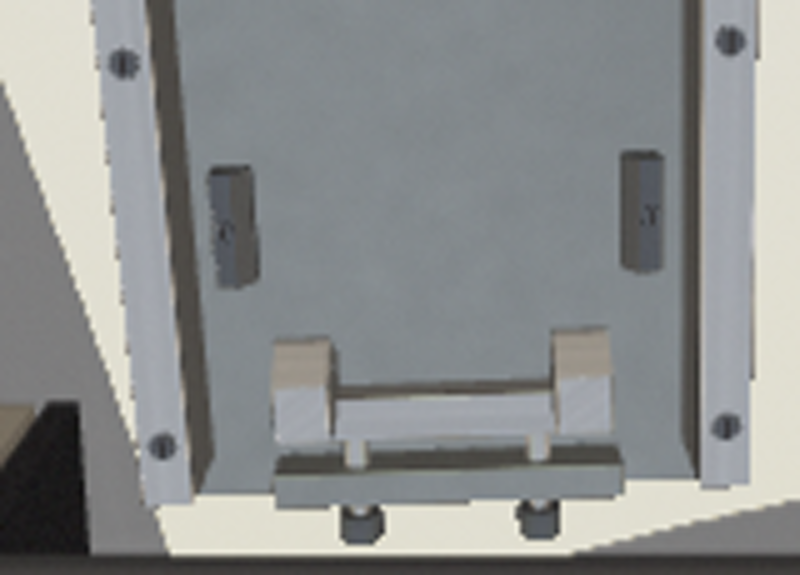

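View pics/wb3.png

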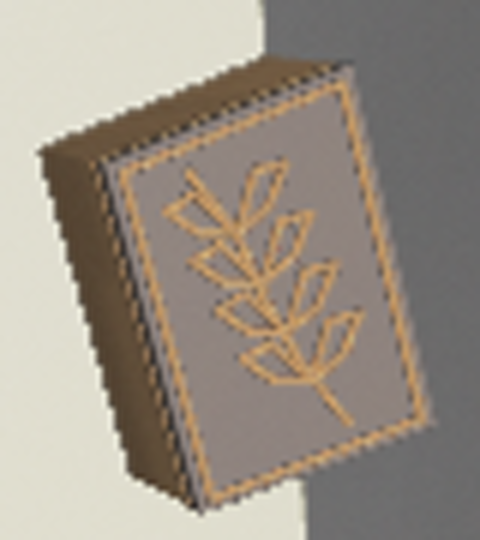

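```bash
cat >> h.py <<'E'
def fit(model,world):
    m=np.asarray(model)[:,:2];w=np.asarray(world)[:,:2]
    mc,wc=m.mean(0),w.mean(0);a=m-mc;b=w-wc
    th=np.arctan2((a[:,0]*b[:,1]-a[:,1]*b[:,0]).sum(),(a*b).sum())
    c,s=np.cos(th),np.sin(th);Q=np.array([[c,-s],[s,c]]);t=wc-Q@mc
    print("origin",t.round(4),"yaw %.2f"%np.degrees(th)); print("res mm\n",((w-(m@Q.T+t))*1000).round(1).tolist()); return t,th
def px(l,x0,y0,s): return [((a+.5)/s-.5+x0,(b+.5)/s-.5+y0) for a,b in l]
E
python3 - <<'E'
from h import *
c=pickle.load(open("wbed.pkl","rb"))
u=px([(240,218),(347,214),(472,210),(579,208)],185,50,5)+px([(272,342),(330,338),(553,330),(610,327)],185,165,5)
M=[(90,38,28),(90,14,28),(90,-14,28),(90,-38,28),(-74,42,30.5),(-74,28,30.5),(-74,-28,30.5),(-74,-42,30.5)]
W=[ray(p,m[2]/1000,c) for p,m in zip(u,M)]
t,th=fit(np.array(M)/1000,W)
for l,off in (([(95,76),(706,52)],50),([(192,500),(702,486)],165)):
    for p in px(l,185,off,5):
        w=ray(p,.044,c)[:2]-t; print("bearer inner in bed",(np.array([[np.cos(th),np.sin(th)],[-np.sin(th),np.cos(th)]])@w*1000).round(1))
b=np.array([ray(p,.028,c) for p in px([(105,162),(352,68),(432,422),(203,512)],425,140,6)]); print(b.round(4),b.mean(0).round(4)); 
fit(np.array([(40,25),(40,-25),(-40,-25),(-40,25)])/1000,b)
E
```

```text
origin [0.5565 0.2278] yaw -3.27
res mm
 [[0.6, 0.0], [0.5, -0.0], [0.2, -0.0], [-0.3, 0.0], [-0.6, 0.9], [-0.2, 0.1], [-0.2, -0.3], [-0.0, -0.7]]
bearer inner in bed [117.7  64. ]
bearer inner in bed [117.3 -63.7]
bearer inner in bed [-111.1   64. ]
bearer inner in bed [-112.2  -64. ]
[[ 0.5438  0.0223  0.028 ]
 [ 0.5577 -0.0251  0.028 ]
 [ 0.483  -0.0483  0.028 ]
 [ 0.4676 -0.0023  0.028 ]] [ 0.513  -0.0133  0.028 ]
origin [ 0.513  -0.0133] yaw 17.51
res mm
 [[0.1, -0.3], [-1.0, 0.1], [0.6, 0.9], [0.3, -0.7]]
```

>>> servo_tool:
  rows:
    - [[0.003,0.039,0],[0,0,0],0]
    - [[0.003,0.039,0],[0,0,0],0]
    - [[0.003,0.039,0],[0,0,0],0]
    - [[0.003,0.039,0],[0,0,0],0]
    - [[0.003,0.039,0],[0,0,0],0]
    - [[0.003,0.039,0.002],[0,0,0],0]
    - [[0.003,0.039,0.002],[0,0,0],0]
    - [[0.003,0.039,0.005],[0,0,0],0]
    - [[0.003,0.039,0.005],[0,0,0],0]
    - [[0.003,0.039,0.005],[0,0,0],0]
    - [[0.003,0.039,0.005],[0,0,0],0]
    - [[0.003,0.037,0.005],[0,0,0],0]
    - [[0,0,0],[0,0,-0.8],0]
    - [[0,0,0],[0,0,-0.7],0]
    - [[0,0,0],[0,0,0],0]
    - [[0,0,0],[0,0,0],0]

```text
clock: 3.03
tool_pos: [0.5273, -0.245, 0.1975]
orientation: [-180.0, 0.0, 3.5]
force: [-0.4, -0.2, 0.3]
opening: 0.0873
```

```bash
python3 - <<'E'
from h import *
im,c=wsnap("wch"); crop(im,180,40,340,160,5,"wc1");crop(im,180,130,340,250,5,"wc2")
delta([.513,-.0133,.07],[180,0,17.6])
E
```

```text
clock 3.08 at [ 0.5274 -0.2448  0.1976] [ 1.80e+02 -1.00e-02  3.56e+00] open 0.0875 F [0.9 0.8 0.5]
shift [-1.000e-04 -2.319e-01  1.276e-01] turn/6 [ 0.000e+00 -1.000e-03 -2.341e+00]
```

View pics/wch.png

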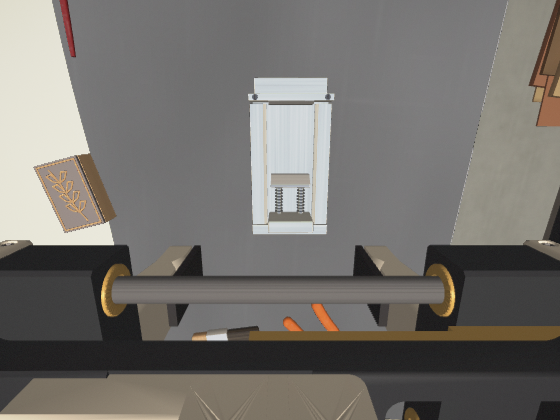

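```bash
python3 - <<'E'
from h import *
im=cv2.imread("pics/wch.png"); crop(im,235,68,347,156,7,"wc1");crop(im,235,155,347,243,7,"wc2"); crop(im,25,140,125,240,6,"wc3")
E
```

```text
(no output)
```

View pics/wc1.png

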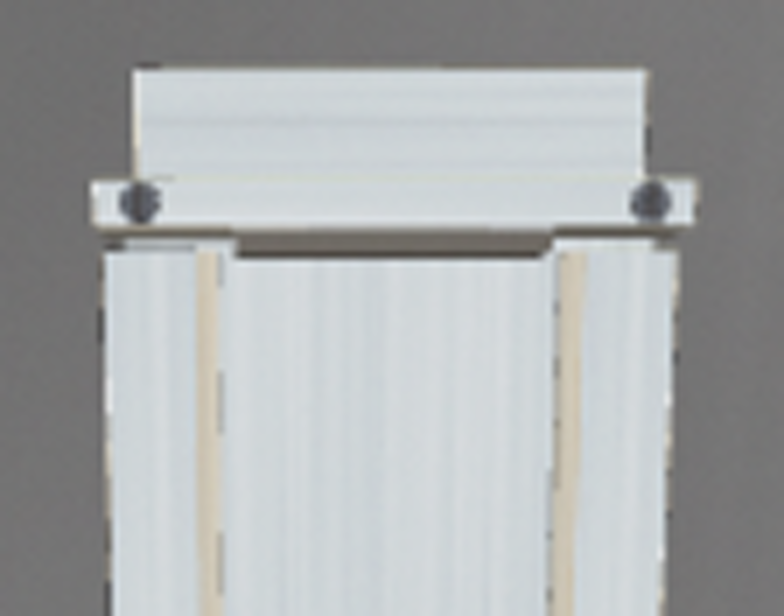

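View pics/wc2.png

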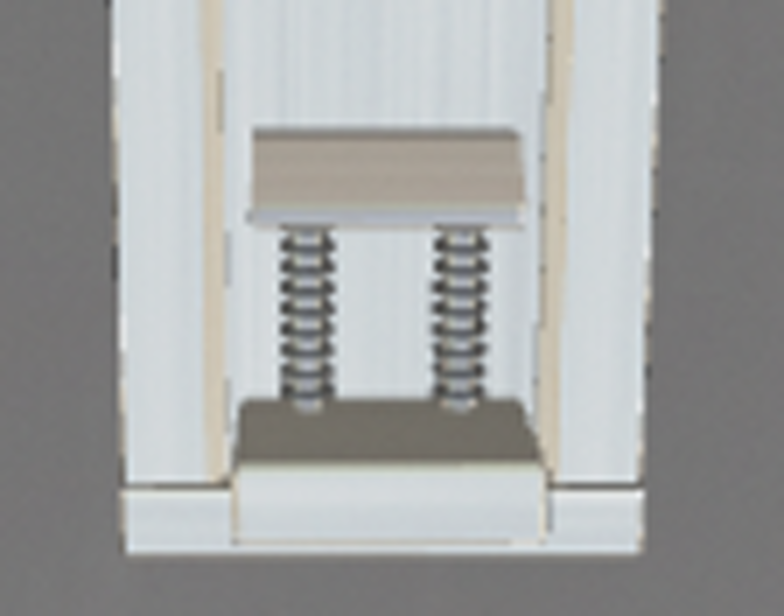

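View pics/wc3.png

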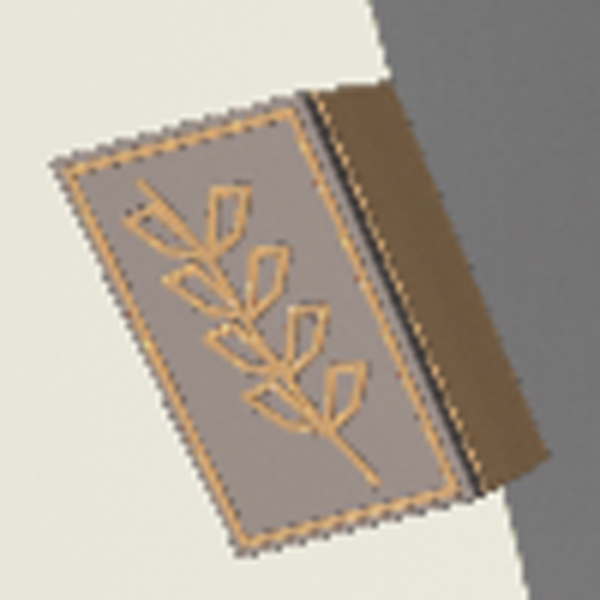

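```bash
python3 - <<'E'
from h import *
c=pickle.load(open("wch.pkl","rb"))
u=px([(133,68),(648,68),(92,180),(698,180)],235,68,7)+px([(125,552),(643,552),(237,465),(544,463),(237,542),(544,542)],235,155,7)
M=[(93,40,5),(93,-40,5),(75,45,24),(75,-45,24),(-84,45,14),(-84,-45,14),(-58,25,44),(-58,-25,44),(-72,25,44),(-72,-25,44)]
W=[ray(p,m[2]/1000,c) for p,m in zip(u,M)]
fit(np.array(M)/1000,W)
b=np.array([ray(p,.028,c) for p in px([(52,162),(302,92),(472,495),(240,556)],25,140,6)])
fit(np.array([(40,25),(40,-25),(-40,-25),(-40,25)])/1000,b)
E
```

```text
origin [ 0.5614 -0.2581] yaw 3.57
res mm
 [[0.1, 0.1], [-0.0, 0.0], [-0.1, 0.2], [-0.3, -0.2], [0.1, -0.0], [-0.0, -0.4], [-0.5, -0.7], [-0.4, 1.0], [0.6, -0.5], [0.5, 0.6]]
origin [ 0.5135 -0.0112] yaw 17.66
res mm
 [[-0.6, -0.5], [-0.3, -0.1], [0.5, 0.9], [0.4, -0.3]]
```

>>> servo_tool:
  rows:
    - [[0,-0.036,0.01],[0,0,0],0]
    - [[0,-0.036,0.01],[0,0,0],0]
    - [[0,-0.036,0.01],[0,0,0],0]
    - [[0,-0.036,0.01],[0,0,0],0]
    - [[0,-0.036,0.01],[0,0,0],0]
    - [[0,-0.036,0.01],[0,0,0],0]
    - [[0,-0.0165,0.02],[0,0,-0.8],0]
    - [[0,0,0.02],[0,0,-0.8],0]
    - [[0,0,0.02],[0,0,-0.75],0]
    - [[0,0,0],[0,0,0],0]
    - [[0,0,0],[0,0,0],0]

```text
clock: 4.0
tool_pos: [0.5116, -0.0127, 0.0773]
orientation: [180.0, 0.1, 17.7]
force: [-0.2, -0.9, -0.4]
opening: 0.0876
```

```bash
python3 - <<'E'
from h import *
delta([.513,-.0125,.011],[180,0,17.6])
wsnap("wb")
E
```

```text
clock 4.00 at [ 0.5116 -0.0127  0.0773] [1.7998e+02 1.1000e-01 1.7680e+01] open 0.0876 F [-0.2 -0.9 -0.4]
shift [0.0015 0.0002 0.0663] turn/6 [0.003 0.018 0.014]
```

View pics/wb.png

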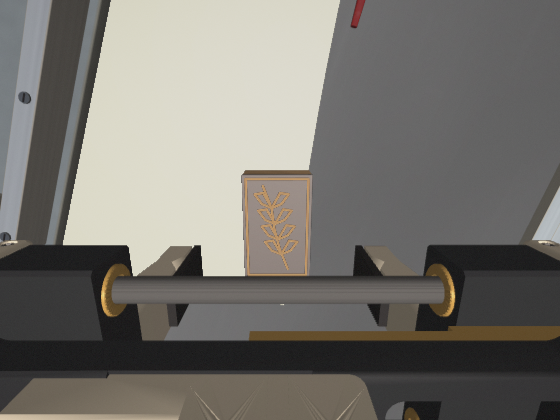

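>>> servo_tool:
  rows:
    - [[0.0005,0,0.02],[0,0,0],0]
    - [[0.0005,0,0.02],[0,0,0],0]
    - [[0.0005,0,0.016],[0,0,0],0]
    - [[0,0,0.01],[0,0,0],0]
    - [[0,0,0],[0,0,0],0]
    - [[0,0,0],[0,0,0],1]
    - [[0,0,0],[0,0,0],1]
    - [[0,0,0],[0,0,0],1]
    - [[0,0,0],[0,0,0],1]
    - [[0,0,0],[0,0,0],1]
    - [[0,0,0],[0,0,0],1]

```text
clock: 4.97
tool_pos: [0.5137, -0.0126, 0.012]
orientation: [-180.0, -0.0, 17.8]
force: [-0.6, 0.6, -0.1]
opening: 0.0533
```

>>> servo_tool:
  rows:
    - [[0,0,0],[0,0,0],1]
    - [[0,0,0],[0,0,0],1]

```text
clock: 5.13
tool_pos: [0.5137, -0.0126, 0.0119]
orientation: [180.0, -0.0, 17.9]
force: [-1.3, -0.0, 4.0]
opening: 0.0499
```

>>> servo_tool:
  rows:
    - [[0,0,-0.02],[0,0,0],1]
    - [[0,0,-0.03],[0,0,0],1]
    - [[0,0,-0.03],[0,0,0],1]
    - [[0,0,0],[0,0,0],1]
    - [[0,0,0],[0,0,0],1]

```text
clock: 5.55
tool_pos: [0.5145, -0.0123, 0.0931]
orientation: [-180.0, -0.2, 17.8]
force: [-0.6, -0.2, -2.8]
opening: 0.0497
```

```bash
python3 - <<'E'
from h import *
delta([.5614+.0235,-.2581+.0015,.09],[180,0,3.57])
im,c=wsnap("wg"); crop(im,170,130,390,300,3.5,"wgc")
E
```

```text
clock 5.55 at [ 0.5145 -0.0123  0.0931] [-179.99   -0.21   17.85] open 0.0497 F [-0.6 -0.2 -2.8]
shift [-0.0079  0.2541  0.003 ] turn/6 [-0.006 -0.035  2.379]
```

View pics/wgc.png

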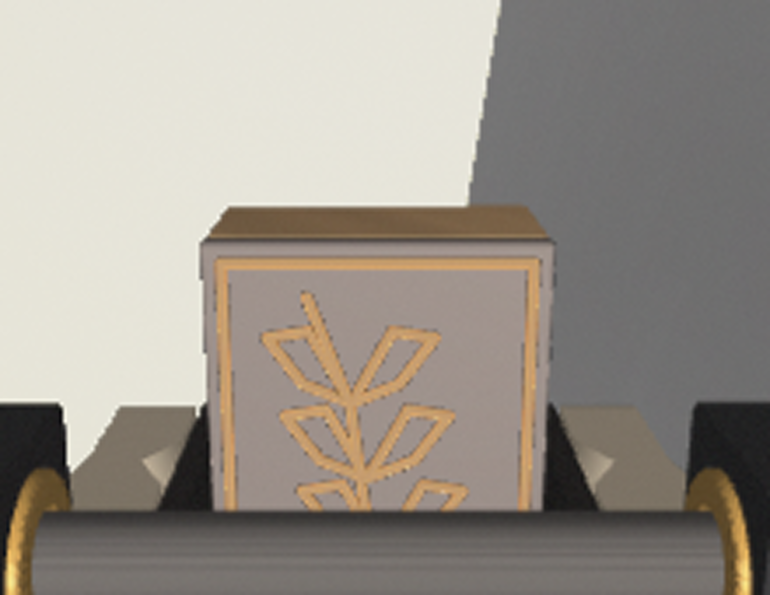

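```bash
python3 - <<'E'
from h import *
c=pickle.load(open("wg.pkl","rb")); a,r,o=pose()
for p in px([(203,240),(553,240)],170,130,3.5):
    print((r.inv().apply(ray(p,a[2]+.0161,c)-a)*1000).round(1))
for p in px([(227,207),(527,207)],170,130,3.5):
    print((r.inv().apply(ray(p,a[2]-.0119,c)-a)*1000).round(1))
E
```

```text
[ 40.4 -24.1 -16.1]
[ 40.4  25.9 -16.1]
[ 39.7 -24.6  11.9]
[39.7 26.1 11.9]
```

>>> servo_tool:
  rows:
    - [[0,0,0],[0,0,0.8],1]
    - [[0,0,0],[0,0,0.8],1]
    - [[0,0,0],[0,0,0.78],1]
    - [[0.008,0.035,0],[0,0,0],1]
    - [[0.008,0.036,0],[0,0,0],1]
    - [[0.008,0.036,0],[0,0,0],1]
    - [[0.008,0.036,0],[0,0,0],1]
    - [[0.008,0.035,0],[0,0,0],1]
    - [[0.008,0.035,0],[0,0,0],1]
    - [[0.007,0.034,0],[0,0,0],1]
    - [[0,0,0.01],[0,0,0],1]
    - [[0,0,0.01],[0,0,0],1]
    - [[0,0,0],[0,0,0],1]
    - [[0,0,0],[0,0,0],1]

```text
clock: 6.77
tool_pos: [0.5822, -0.2549, 0.0695]
orientation: [-179.9, 0.2, 3.6]
force: [0.9, -0.3, -0.5]
opening: 0.0496
```

```bash
python3 - <<'E'
from h import *
delta([.5614+.0235,-.2560,.06],[180,0,3.57])
im,c=wsnap("wh"); im=snap("side","s1"); crop(im,250,230,410,350,5,"s1c")
E
```

```text
clock 6.77 at [ 0.5822 -0.2549  0.0695] [-179.94    0.23    3.59] open 0.0496 F [ 0.9 -0.3 -0.5]
shift [0.0026 0.0012 0.0095] turn/6 [-0.01   0.038  0.003]
```

View pics/wh.png

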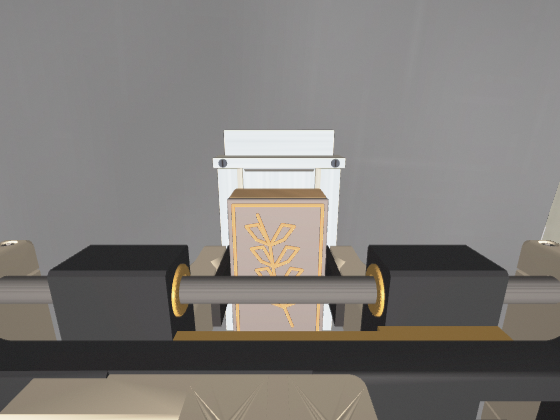

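View pics/s1c.png

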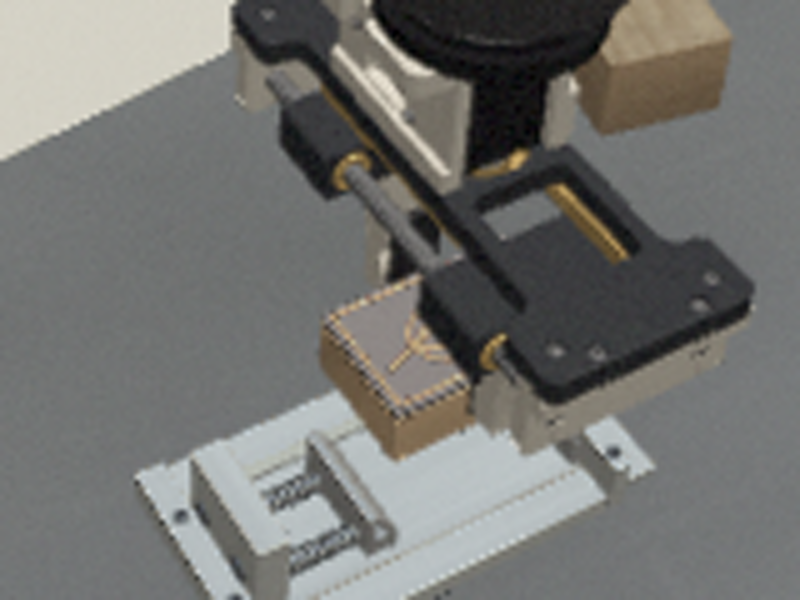

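```bash
python3 - <<'E'
from h import *
im=cv2.imread("pics/wh.png"); crop(im,205,120,355,220,5,"whc")
E
```

```text
(no output)
```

View pics/whc.png

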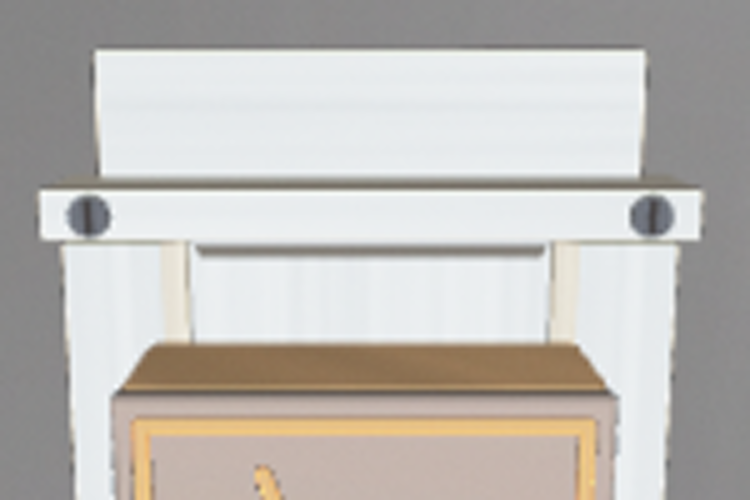

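```bash
python3 - <<'E'
from h import *
c=pickle.load(open("wh.pkl","rb")); a,r,o=pose()
u=px([(95,48),(646,48),(40,188),(702,188),(40,240),(700,240)],205,120,5)
M=[(93,40,5),(93,-40,5),(75,45,24),(75,-45,24),(67.5,45,24),(67.5,-45,24)]
t,th=fit(np.array(M)/1000,[ray(p,m[2]/1000,c) for p,m in zip(u,M)])
b=[ray(p,a[2]+d,c) for p,d in zip(px([(113,393),(617,393),(150,345),(578,345)],205,120,5),(.0161,.0161,-.0119,-.0119))]
tb,thb=fit(np.array([(40,25),(40,-25),(40,25),(40,-25)])/1000,b)
d=tb-t; Q=np.array([[np.cos(th),np.sin(th)],[-np.sin(th),np.cos(th)]]); print("block in chase mm",(Q@d*1000).round(2)); print(a,o["orientation"])
E
```

```text
origin [ 0.5616 -0.2578] yaw 3.53
res mm
 [[-0.0, -0.1], [-0.0, 0.1], [-0.2, -0.0], [-0.2, -0.1], [0.2, 0.4], [0.3, -0.2]]
origin [ 0.5822 -0.2558] yaw 3.55
res mm
 [[0.5, -0.4], [0.4, 0.3], [-0.5, -0.2], [-0.5, 0.2]]
block in chase mm [20.74  0.77]
[ 0.58367936 -0.25484053  0.07141088] [-1.79997310e+02  4.08604613e-02  3.65202398e+00]
```

>>> servo_tool:
  rows:
    - [[0.001,0.0007,0.01],[0,0,0],1]
    - [[0,0,0.01],[0,0,0],1]
    - [[0,0,0.01],[0,0,0],1]
    - [[0,0,0],[0,0,0],1]
    - [[0,0,0],[0,0,0],1]
    - [[0,0,0],[0,0,0],1]

```text
clock: 7.37
tool_pos: [0.5849, -0.2564, 0.0414]
orientation: [180.0, 0.0, 3.6]
force: [-0.2, -0.7, -1.2]
opening: 0.0494
```

```bash
python3 - <<'E'
from h import *
delta([.5614+.0235,-.2565,.0165],[180,0,3.57])
E
```

```text
clock 7.37 at [ 0.5849 -0.2564  0.0414] [1.7999e+02 2.0000e-02 3.5800e+00] open 0.0494 F [-0.2 -0.7 -1.2]
shift [0.     0.0001 0.0249] turn/6 [0.001 0.003 0.002]
```

>>> servo_tool:
  rows:
    - [[0,0,0.005],[0,0,0],1]
    - [[0,0,0.003],[0,0,0],1]
    - [[0,0,0.003],[0,0,0],1]
    - [[0,0,0.003],[0,0,0],1]
    - [[0,0,0],[0,0,0],1]

```text
clock: 7.78
tool_pos: [0.5863, -0.2568, 0.0281]
orientation: [179.9, -0.1, 3.6]
force: [2.5, -1.9, 1.0]
opening: 0.0498
```

>>> servo_tool:
  rows:
    - [[0,0,0.003],[0,0,0],1]
    - [[0,0,0.002],[0,0,0],1]
    - [[0,0,0],[0,0,0],1]

```text
clock: 8.03
tool_pos: [0.5858, -0.2566, 0.0229]
orientation: [180.0, -0.1, 3.6]
force: [3.6, -0.4, 0.2]
opening: 0.0496
```

>>> servo_tool:
  rows:
    - [[0,0,0.003],[0,0,0],1]
    - [[0,0,0.002],[0,0,0],1]
    - [[0,0,0.001],[0,0,0],1]
    - [[0,0,0],[0,0,0],1]
    - [[0,0,0],[0,0,0],1]

```text
clock: 8.45
tool_pos: [0.585, -0.2564, 0.0164]
orientation: [-180.0, -0.0, 3.6]
force: [3.7, 0.1, 0.7]
opening: 0.0499
```

```bash
python3 - <<'E'
from h import *
delta([.5614+.0235,-.2565,.0165],[180,0,3.57])
im=snap("side","s2"); crop(im,250,230,410,350,5,"s2c"); wsnap("w2")
E
```

```text
clock 8.45 at [ 0.585  -0.2564  0.0164] [-180.     -0.      3.57] open 0.0499 F [3.7 0.1 0.7]
shift [-0.0001  0.0001 -0.0001] turn/6 [-0. -0.  0.]
```

View pics/s2c.png

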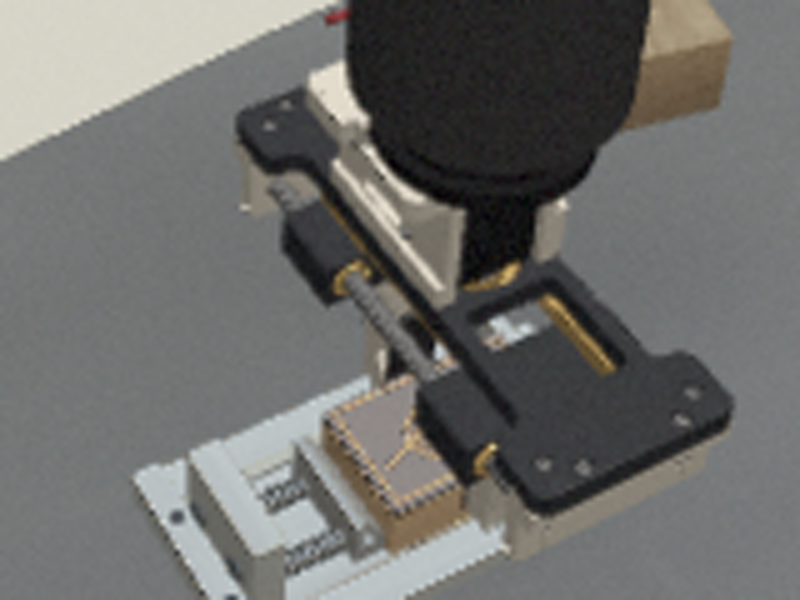

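View pics/w2.png

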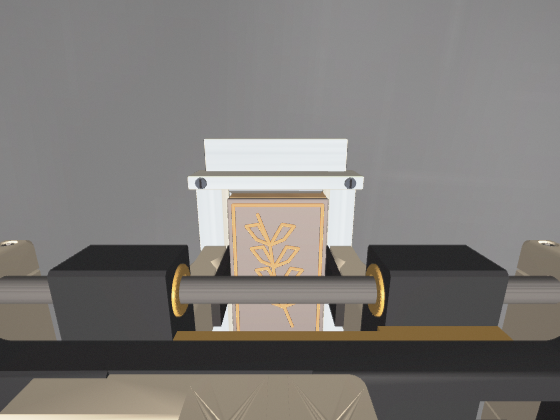

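>>> servo_tool:
  rows:
    - [[0,0,0.001],[0,0,0],1]
    - [[0,0,0.001],[0,0,0],1]
    - [[0,0,0],[0,0,0],1]

```text
clock: 8.8
tool_pos: [0.5847, -0.2564, 0.0159]
orientation: [180.0, -0.0, 3.6]
force: [-1.2, 2.5, 11.8]
opening: 0.0498
```

>>> servo_tool:
  rows:
    - [[0,0,0],[0,0,0],0.6]
    - [[0,0,0],[0,0,0],0.3]
    - [[0,0,0],[0,0,0],0.3]
    - [[0,0,0],[0,0,0],0.3]
    - [[0,0,-0.02],[0,0,0],0.3]
    - [[0,0,-0.03],[0,0,0],0.3]
    - [[0,0,-0.03],[0,0,0],1]
    - [[0,0,0],[0,0,0],1]
    - [[0,0,0],[0,0,0],1]

```text
clock: 9.55
tool_pos: [0.5853, -0.2566, 0.0961]
orientation: [180.0, -0.1, 3.6]
force: [-0.4, 0.3, -0.8]
opening: 0.0466
```

```bash
python3 - <<'E'
from h import *
delta([.5614+.0235,-.2565,.0165],[180,0,3.57])
im=snap("side","s3"); crop(im,250,260,410,380,5,"s3c"); im,c=wsnap("w3"); crop(im,190,140,350,260,5,"w3c")
E
```

```text
clock 9.55 at [ 0.5853 -0.2566  0.0961] [ 1.7998e+02 -1.4000e-01  3.5600e+00] open 0.0466 F [-0.4  0.3 -0.8]
shift [-0.0006 -0.0002  0.0796] turn/6 [ 0.004 -0.023 -0.002]
```

View pics/s3c.png

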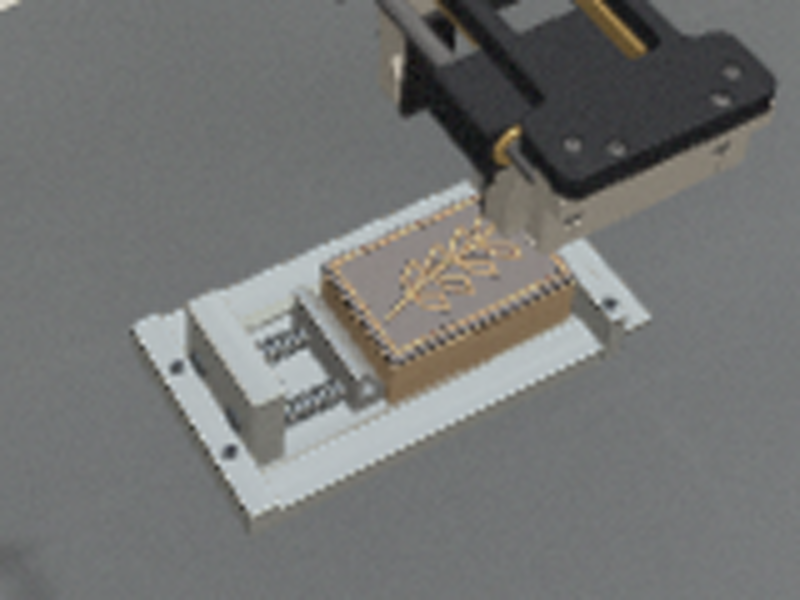

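View pics/w3c.png

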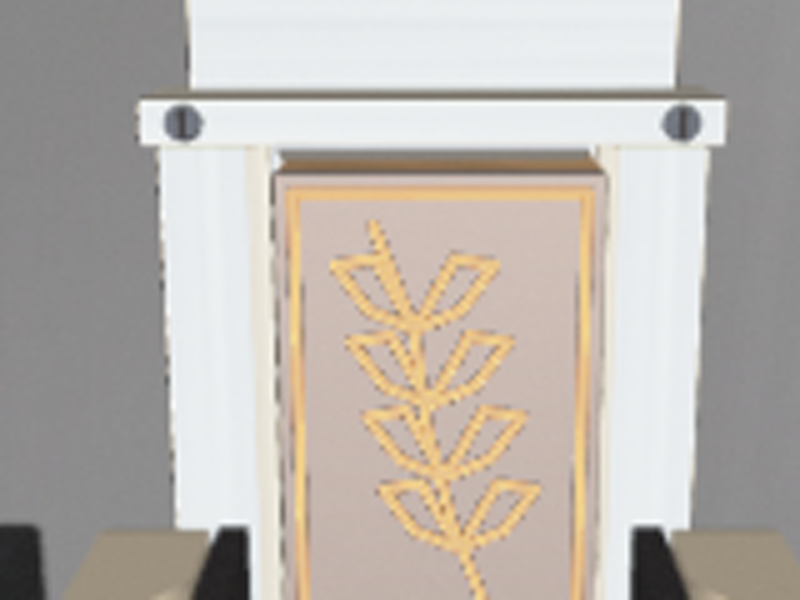

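```bash
python3 - <<'E'
from h import *
c=pickle.load(open("w3.pkl","rb"))
u=px([(140,97),(727,97),(140,145),(725,145)],190,140,5)
M=[(75,45,24),(75,-45,24),(67.5,45,24),(67.5,-45,24)]
t,th=fit(np.array(M)/1000,[ray(p,m[2]/1000,c) for p,m in zip(u,M)])
Q=np.array([[np.cos(th),np.sin(th)],[-np.sin(th),np.cos(th)]])
for z in (.032,):
  for p in px([(276,175),(605,175)],190,140,5): print(z,(Q@(ray(p,z,c)[:2]-t)*1000).round(1))
P=t+Q.T@[-.002,0]; print("press foot pt",P)
delta([*P,.06],[180,0,3.57])
P=t+Q.T@[.045,0];print(P)
E
```

```text
origin [ 0.5599 -0.2576] yaw 3.49
res mm
 [[-0.1, -0.2], [-0.1, 0.0], [0.1, 0.2], [0.1, -0.1]]
0.032 [64.1 23.5]
0.032 [ 64.2 -25.8]
press foot pt [ 0.5579063  -0.25773909]
clock 9.65 at [ 0.5838 -0.2562  0.0937] [-1.7996e+02  1.0000e-01  3.5400e+00] open 0.0393 F [-0.3  1.5 -0.3]
shift [-0.0259 -0.0001  0.0337] turn/6 [-0.007  0.016 -0.005]
[ 0.6048192  -0.25487903]
```

>>> servo_tool:
  rows:
    - [[-0.013,0,0.017],[0,0,0],1]
    - [[-0.013,0,0.017],[0,0,0],1]
    - [[0,0,0.015],[0,0,0],1]
    - [[0,0,0.009],[0,0,0],1]
    - [[0,0,0.003],[0,0,0],1]
    - [[0,0,0.002],[0,0,0],1]
    - [[0,0,0],[0,0,0],1]

```text
clock: 10.23
tool_pos: [0.5586, -0.2587, 0.0323]
orientation: [179.9, 0.1, 3.6]
force: [-5.3, 0.9, 12.1]
opening: 0.0006
```

>>> servo_tool:
  rows:
    - [[0,0,0.001],[0,0,0],1]
    - [[0,0,0],[0,0,0],1]

```text
clock: 10.4
tool_pos: [0.5586, -0.2587, 0.0322]
orientation: [179.9, 0.1, 3.6]
force: [-7.0, 0.4, 21.4]
opening: 0.0002
```

>>> servo_tool:
  rows:
    - [[0,0,-0.012],[0,0,0],1]
    - [[0.025,0,0],[0,0,0],1]
    - [[0.025,0,0],[0,0,0],1]
    - [[0,0,0],[0,0,0],1]
    - [[0,0,0.008],[0,0,0],1]
    - [[0,0,0.003],[0,0,0],1]
    - [[0,0,0.002],[0,0,0],1]
    - [[0,0,0],[0,0,0],1]

```text
clock: 11.07
tool_pos: [0.6095, -0.2548, 0.0322]
orientation: [179.9, -0.1, 3.6]
force: [-4.8, 6.6, 22.4]
opening: 0.0007
```

>>> servo_tool:
  rows:
    - [[0,0,-0.03],[0,0,0],0.8]
    - [[-0.02,0,-0.03],[0,0,0],0.6]
    - [[-0.03,0,-0.03],[0,0,0],0.4]
    - [[-0.03,0,-0.02],[0,0,0],0.4]
    - [[0,0,0],[0,0,0],0.4]
    - [[0,0,0],[0,0,0],0.4]
    - [[0,0,0],[0,0,0],0.4]

```text
clock: 11.65
tool_pos: [0.5287, -0.2598, 0.1386]
orientation: [-180.0, 0.0, 3.5]
force: [-0.3, 0.1, -0.1]
opening: 0.0415
```

```bash
python3 - <<'E'
from h import *
delta([.5614+.0235,-.2565,.0165],[180,0,3.57])
im,c=wsnap("w4"); im=snap("side","s4"); crop(im,250,270,410,390,5,"s4c"); 
E
```

```text
clock 11.65 at [ 0.5287 -0.2598  0.1386] [-1.7998e+02  2.0000e-02  3.5400e+00] open 0.0415 F [-0.3  0.1 -0.1]
shift [0.0563 0.0002 0.1221] turn/6 [-0.003  0.003 -0.005]
```

View pics/w4.png

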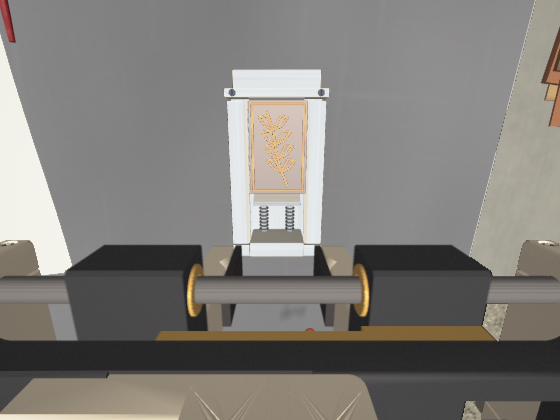

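View pics/s4c.png

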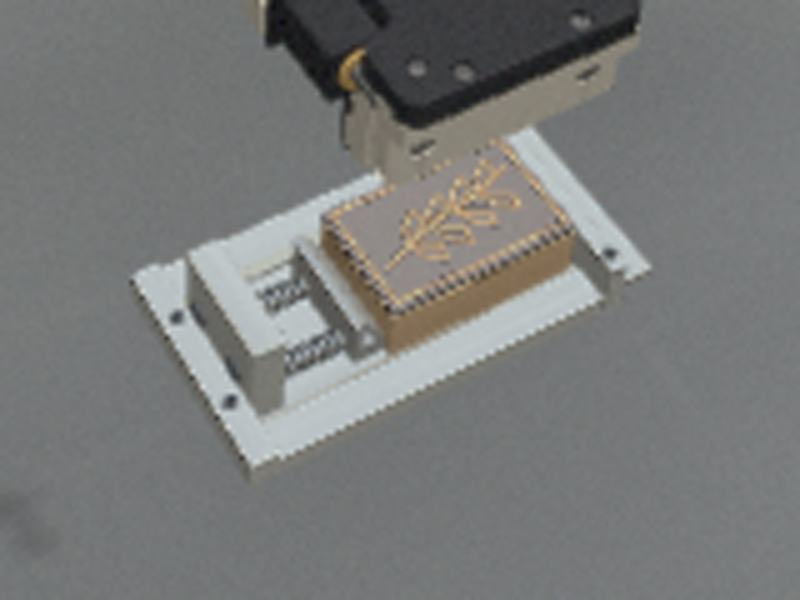

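```bash
python3 - <<'E'
from h import *
im=cv2.imread("pics/w4.png"); crop(im,220,62,332,160,7,"w4a");crop(im,220,160,332,258,7,"w4b")
E
```

```text
(no output)
```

View pics/w4a.png

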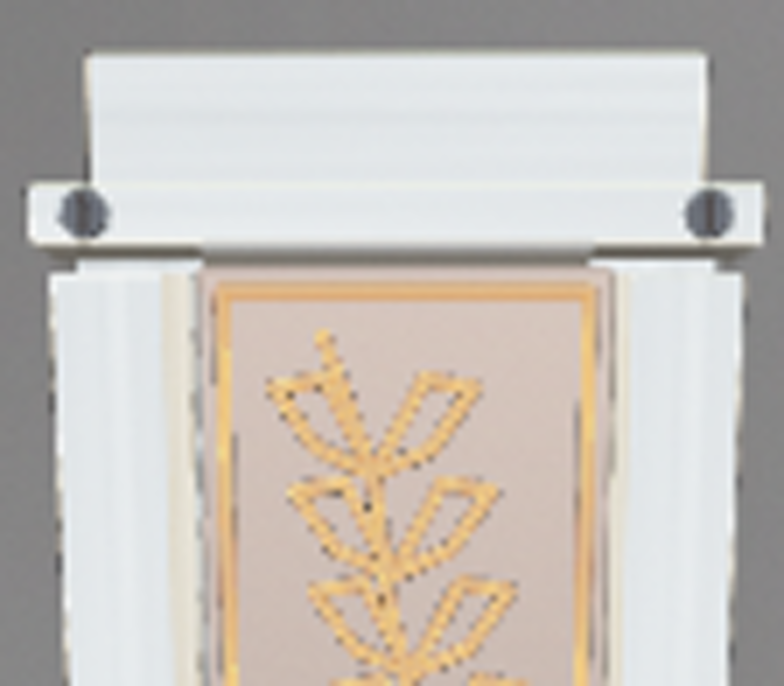

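View pics/w4b.png

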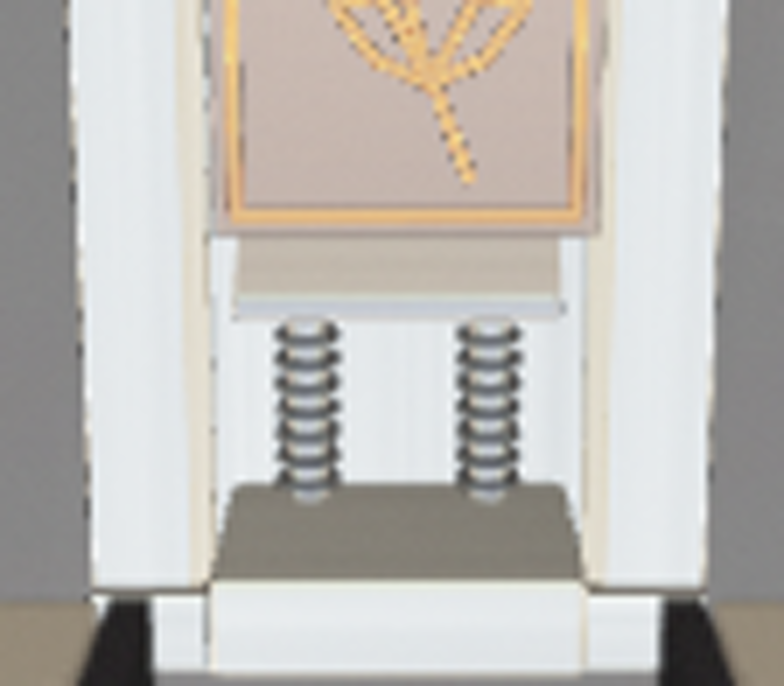

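```bash
python3 - <<'E'
from h import *
c=pickle.load(open("w4.pkl","rb"))
u=px([(86,53),(708,53),(30,183),(766,183),(30,245),(765,245)],220,62,7)+px([(211,578),(584,578)],220,160,7)
M=[(93,40,5),(93,-40,5),(75,45,24),(75,-45,24),(67.5,45,24),(67.5,-45,24),(-58,25,44),(-58,-25,44)]
t,th=fit(np.array(M)/1000,[ray(p,m[2]/1000,c) for p,m in zip(u,M)])
Q=np.array([[np.cos(th),np.sin(th)],[-np.sin(th),np.cos(th)]])
for p in px([(203,268),(612,268)],220,62,7)+px([(210,234),(600,234)],220,160,7): print((Q@(ray(p,.032,c)[:2]-t)*1000).round(1))
g=t+Q.T@[-.065,0]; print("grip",g)
for y in (93.5,-86.5): delta([*g,.1],[180,0,y])
E
```

```text
origin [ 0.56   -0.2577] yaw 3.49
res mm
 [[-0.1, 0.1], [-0.1, 0.1], [0.1, -0.1], [0.1, -0.1], [0.4, 0.3], [0.5, -0.2], [-0.3, -0.7], [-0.4, 0.7]]
[64.6 23.3]
[ 64.6 -25.8]
[-15.2  24.5]
[-15.1 -26.4]
grip [ 0.49512159 -0.26165387]
clock 11.75 at [ 0.5292 -0.2597  0.1377] [-1.7997e+02  1.1000e-01  3.5600e+00] open 0.0489 F [ 0.2  0.2 -0.5]
shift [-0.034  -0.0001  0.0377] turn/6 [-1.9000e-02  1.1000e-02 -1.4989e+01]
clock 11.75 at [ 0.5292 -0.2597  0.1377] [-1.7997e+02  1.1000e-01  3.5600e+00] open 0.0489 F [ 0.2  0.2 -0.5]
shift [-0.034  -0.0001  0.0377] turn/6 [1.1000e-02 1.9000e-02 1.5011e+01]
```

```bash
python3 - <<'E'
from h import *
print(pose()[2]["joint_pos"].round(1))
c=pickle.load(open("w4.pkl","rb"))
t=np.array([.56,-.2577]);th=np.radians(3.49)
Q=np.array([[np.cos(th),np.sin(th)],[-np.sin(th),np.cos(th)]])
for p in px([(235,315),(562,315),(235,295),(555,295)],220,160,7): print((Q@(ray(p,.026,c)[:2]-t)*1000).round(1))
E
```

```text
[ -7.2  16.8 -17.2  -0.  -56.2 100.7]
[-27.6  22. ]
[-27.6 -22.1]
[-24.8  21.9]
[-24.8 -21.1]
```

>>> servo_tool:
  rows:
    - [[-0.017,0,0],[0,0,1],0.72]
    - [[0,0,0],[0,0,1],0.72]
    - [[0,0,0],[0,0,1],0.72]
    - [[0,0,0],[0,0,1],0.72]
    - [[0,0,0],[0,0,1],0.72]
    - [[0,0,0],[0,0,1],0.72]
    - [[0,0,0],[0,0,1],0.72]
    - [[0,0,0],[0,0,1],0.72]
    - [[0,0,0],[0,0,1],0.72]
    - [[0,0,0],[0,0,1],0.72]
    - [[0,0,0],[0,0,1],0.72]
    - [[0,0,0],[0,0,1],0.72]
    - [[0,0,0],[0,0,1],0.72]
    - [[0,0,0],[0,0,1],0.72]
    - [[0,0.017,0.03],[0,0,1],0.72]
    - [[0,0,0],[0,0,0],0.72]
    - [[0,0,0],[0,0,0],0.72]
    - [[0,0,0],[0,0,0],0.72]

```text
clock: 13.25
tool_pos: [0.4961, -0.2638, 0.1083]
orientation: [179.9, -0.0, -86.3]
force: [-0.6, -0.2, 0.7]
opening: 0.0245
```

```bash
python3 - <<'E'
from h import *
print(pose()[2]["joint_pos"].round(1))
im,c=wsnap("w5")
delta([.4954,-.2617,.016],[180,0,-86.5])
E
```

```text
[ -8.   16.1 -22.6   0.  -51.3  11.7]
clock 13.30 at [ 0.4967 -0.2639  0.1089] [ 1.7998e+02 -2.0000e-02 -8.6330e+01] open 0.0247 F [ 0.5 -0.1  0.1]
shift [-0.0023  0.0011  0.0929] turn/6 [ 0.003 -0.003  0.029]
```

View pics/w5.png

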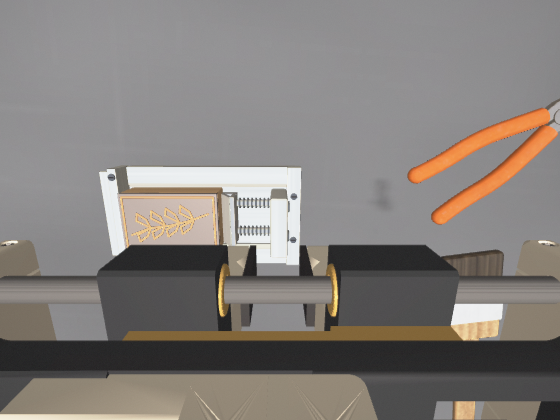

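>>> servo_tool:
  rows:
    - [[-0.002,0.001,0.02],[0,0,0],0.72]
    - [[0,0,0.02],[0,0,0],0.72]
    - [[0,0,0.01],[0,0,0],0.72]
    - [[0,0,0],[0,0,0],0.72]
    - [[0,0,0],[0,0,0],0.72]

```text
clock: 13.72
tool_pos: [0.495, -0.2619, 0.0591]
orientation: [180.0, -0.0, -86.4]
force: [1.0, -0.9, 0.4]
opening: 0.0245
```

```bash
python3 - <<'E'
from h import *
im,c=wsnap("w6")
delta([.4954,-.2617,.016],[180,0,-86.5])
im=snap("side","s6"); crop(im,200,230,380,365,4,"s6c"); 
E
```

```text
clock 13.77 at [ 0.4955 -0.2621  0.0598] [-1.7996e+02 -3.0000e-02 -8.6390e+01] open 0.0246 F [ 1.1 -0.2  0.6]
shift [-0.0004  0.0001  0.0438] turn/6 [-0.006 -0.005  0.019]
```

View pics/w6.png

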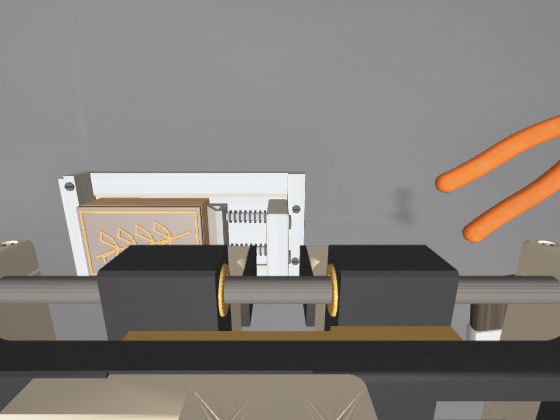

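View pics/s6c.png

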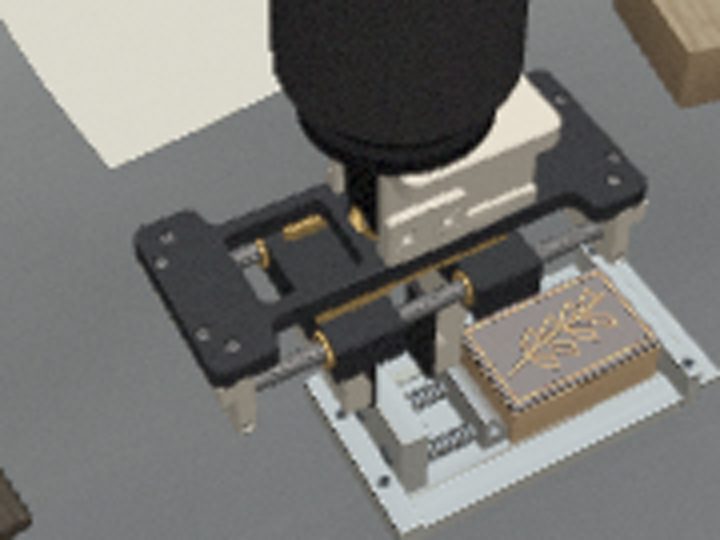

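>>> servo_tool:
  rows:
    - [[0,0,0.015],[0,0,0],0.72]
    - [[0,0,0.012],[0,0,0],0.72]
    - [[0,0,0.006],[0,0,0],0.72]
    - [[0,0,0],[0,0,0],0.72]

```text
clock: 14.15
tool_pos: [0.4944, -0.2618, 0.0257]
orientation: [180.0, 0.0, -86.4]
force: [-0.0, 0.2, 0.2]
opening: 0.0245
```

```bash
python3 - <<'E'
from h import *
im,c=wsnap("w7")
delta([.4954,-.2617,.016],[180,0,-86.5])
E
```

```text
clock 14.20 at [ 0.4948 -0.2619  0.0263] [ 1.7999e+02 -1.0000e-02 -8.6420e+01] open 0.0246 F [-0.5  0.4  0.6]
shift [-0.0002 -0.0006  0.0103] turn/6 [ 0.002 -0.001  0.013]
```

View pics/w7.png

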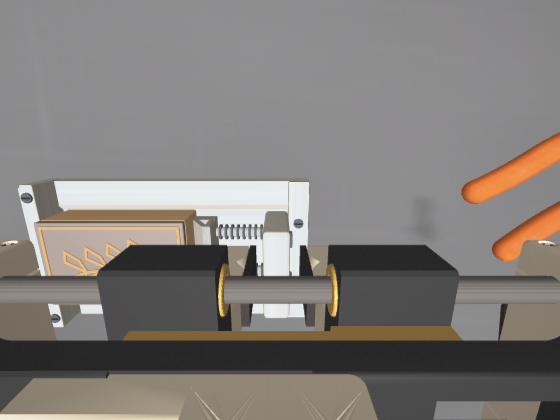

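>>> servo_tool:
  rows:
    - [[0,0,0.006],[0,0,0],0.72]
    - [[0,0,0.004],[0,0,0],0.72]
    - [[0,0,0],[0,0,0],0.72]
    - [[0,0,0],[0,0,0],1]
    - [[0,0,0],[0,0,0],1]
    - [[0,0,0],[0,0,0],1]
    - [[0,0,0],[0,0,0],1]
    - [[0,0,0],[0,0,0],1]

```text
clock: 14.87
tool_pos: [0.4949, -0.2619, 0.0163]
orientation: [-180.0, -0.0, -86.4]
force: [0.2, -0.4, -0.3]
opening: 0.0135
```

>>> servo_tool:
  rows:
    - [[0,0,-0.005],[0,0,0],1]
    - [[0,0,-0.005],[0,0,0],1]
    - [[0,0,0],[0,0,0],1]
    - [[0,0,0],[0,0,0],1]

```text
clock: 15.2
tool_pos: [0.4942, -0.2617, 0.026]
orientation: [180.0, 0.0, -86.4]
force: [0.1, 1.1, -7.4]
opening: 0.0137
```

```bash
python3 - <<'E'
from h import *
a,r,o=pose(); print(o["tool_pos"],o["orientation"],o["opening"],o["force"],o["moment"])
im=snap("side","s8"); crop(im,200,230,400,380,4,"s8c"); wsnap("w8")
E
```

```text
[ 0.49419379 -0.26170558  0.02596169] [ 1.79967796e+02  1.68483869e-02 -8.64419255e+01] 0.013723426104408444 [ 0.05814223  1.1450992  -7.40442026] [0.07304577 0.40774319 0.05787267]
```

View pics/s8c.png

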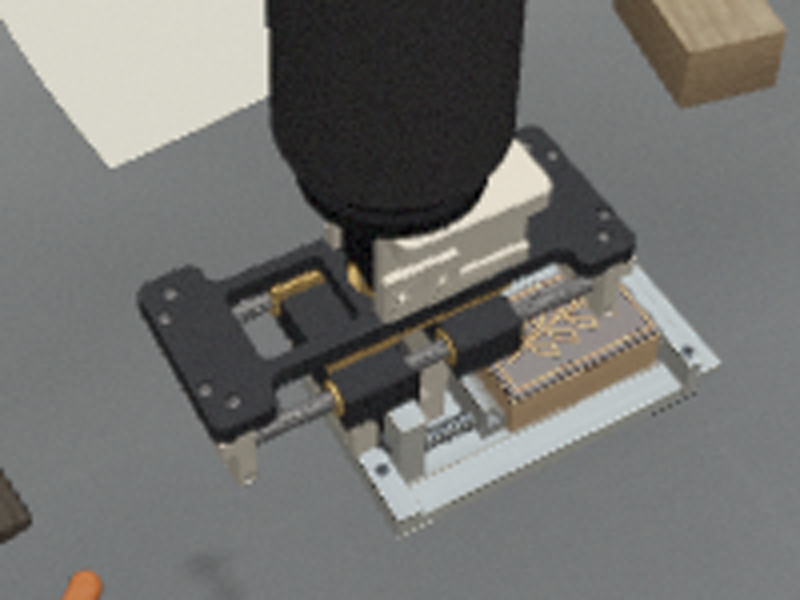

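View pics/w8.png

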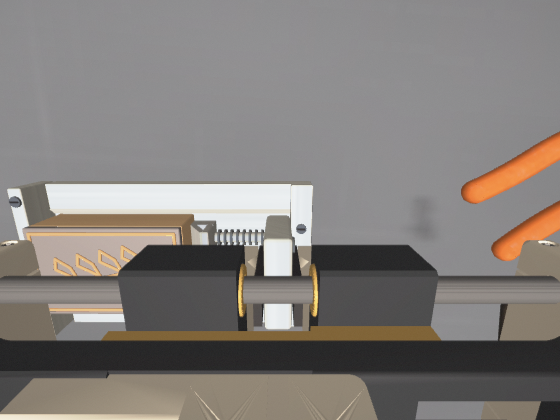

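>>> servo_tool:
  rows:
    - [[0,0,-0.015],[0,0,0],1]
    - [[0,0,-0.025],[0,0,0],1]
    - [[0,0,-0.03],[0,0,0],1]
    - [[0,0,-0.03],[0,0,0],1]
    - [[0,0,-0.025],[0,0,0],1]
    - [[0,0,-0.015],[0,0,0],1]
    - [[0,0,0],[0,0,0],1]
    - [[0,0,0],[0,0,0],1]

```text
clock: 15.97
tool_pos: [0.4945, -0.2616, 0.1659]
orientation: [-179.9, 0.0, -86.5]
force: [-1.1, 0.6, -9.1]
opening: 0.0139
```

```bash
cat >> h.py <<'E'
BED=dict(o=np.array([.5565,.2278,0]),yaw=-3.27)
def tcp(xl,zl,tilt,g=(-.065,-.0002,.0163),yl=0):
    # chase lip lower front edge at bed (xl,yl,zl) m, tilted head down by tilt deg
    Rb=R.from_euler("z",BED["yaw"],degrees=True)
    Rc=Rb*R.from_euler("y",tilt,degrees=True)
    lip=BED["o"]+Rb.apply([xl,yl,zl])
    p=lip+Rc.apply(np.array(g)-[.093,0,0])
    rt=Rc*R.from_euler("z",-90,degrees=True)*R.from_euler("x",180,degrees=True)
    return p,rt.as_euler("xyz",degrees=True)
E
python3 - <<'E'
from h import *
im=snap("side","s9"); crop(im,200,170,400,320,4,"s9c"); wsnap("w9")
p,e=tcp(.082,.15,0); print(p,e); delta(p,e)
p,e=tcp(.082,.05,13); print(p,e)
E
```

```text
[0.48061233 0.23193546 0.1663    ] [180.     0.   -93.27]
clock 16.07 at [ 0.4932 -0.2613  0.164 ] [ 1.7983e+02  8.0000e-02 -8.6460e+01] open 0.0137 F [-0.7 -0.5 -8. ]
shift [-0.4931 -0.0179 -0.0016] turn/6 [0.029 0.012 1.135]
[0.488316   0.23149532 0.1014245 ] [167.     0.   -93.27]
```

View pics/s9c.png

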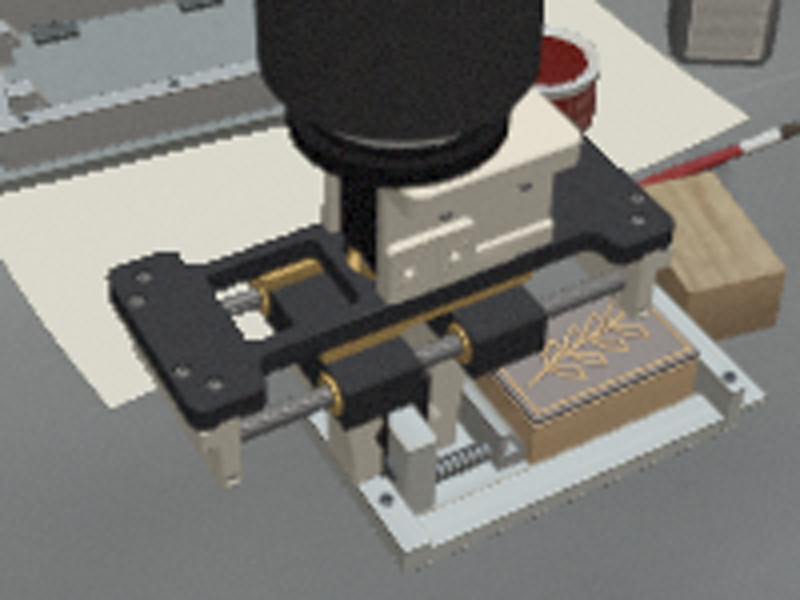

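View pics/w9.png

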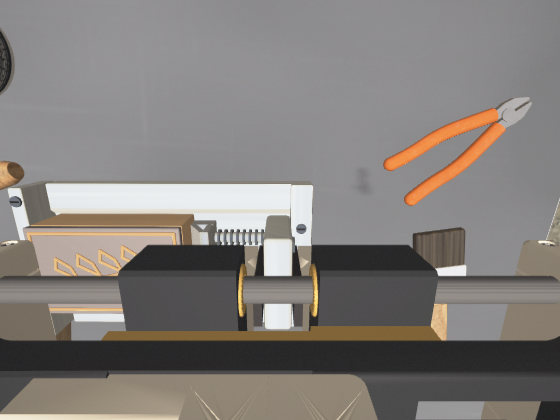

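>>> servo_tool:
  rows:
    - [[-0.015,-0.001,0],[0,0,0],1]
    - [[-0.027,-0.001,0],[0,0,0],1]
    - [[-0.034,-0.001,0],[0,0,0],1]
    - [[-0.034,-0.001,0],[0,0,0],1]
    - [[-0.034,-0.001,0],[0,0,0],1]
    - [[-0.034,-0.001,0],[0,0,0],1]
    - [[-0.034,-0.001,0],[0,0,0],1]
    - [[-0.034,-0.001,0],[0,0,0],1]
    - [[-0.034,-0.001,0],[0,0,0],1]
    - [[-0.034,-0.001,0],[0,0,0],1]
    - [[-0.034,-0.001,0],[0,0,0],1]
    - [[-0.034,-0.001,0],[0,0,0],1]
    - [[-0.034,-0.001,0],[0,0,0],1]
    - [[-0.034,-0.002,0],[0,0,0.2],1]
    - [[-0.027,-0.002,0],[0,0,0.4],1]
    - [[-0.016,-0.001,0],[0,0,0.5],1]
    - [[0,0,0],[0,0,0],1]
    - [[0,0,0],[0,0,0],1]
    - [[0,0,0],[0,0,0],1]

```text
clock: 17.65
tool_pos: [0.4825, 0.2305, 0.1644]
orientation: [179.9, -0.1, -93.0]
force: [-0.9, -1.2, -7.7]
opening: 0.0138
```

```bash
python3 - <<'E'
from h import *
p,e=tcp(.082,.15,0); delta(p,e)
p,e=tcp(.082,.06,13); delta(p,e)
im=snap("side","s10"); wsnap("w10"); snap("scene","c10")
E
```

```text
clock 17.65 at [0.4825 0.2305 0.1644] [ 1.7986e+02 -1.2000e-01 -9.3000e+01] open 0.0138 F [-0.9 -1.2 -7.7]
shift [-0.0013  0.002  -0.0019] turn/6 [ 0.024 -0.021  0.045]
clock 17.65 at [0.4825 0.2305 0.1644] [ 1.7986e+02 -1.2000e-01 -9.3000e+01] open 0.0138 F [-0.9 -1.2 -7.7]
shift [-0.0014 -0.0058  0.0529] turn/6 [-2.143 -0.026  0.042]
```

View pics/s10.png

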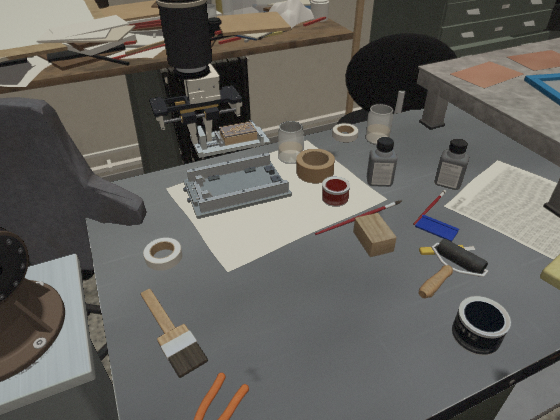

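View pics/w10.png

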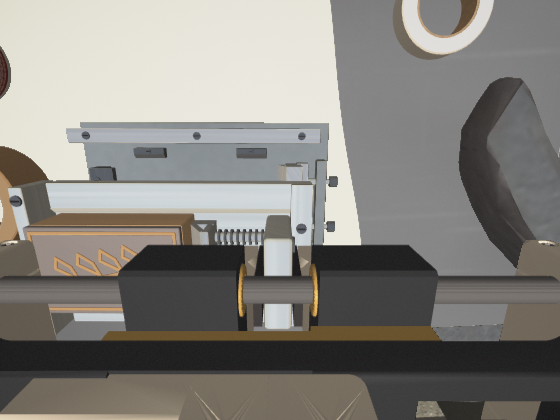

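>>> servo_tool:
  rows:
    - [[-0.0014,-0.002,0.015],[0,0,0.04],1]
    - [[0,-0.002,0.02],[0,0,0],1]
    - [[0,-0.002,0.018],[0,0,0],1]
    - [[0,0,0],[-0.4,0,0],1]
    - [[0,0,0],[-0.6,0,0],1]
    - [[0,0,0],[-0.6,0,0],1]
    - [[0,0,0],[-0.54,0,0],1]
    - [[0,0,0],[0,0,0],1]
    - [[0,0,0],[0,0,0],1]
    - [[0,0,0],[0,0,0],1]

```text
clock: 18.63
tool_pos: [0.4896, 0.2317, 0.1129]
orientation: [167.2, -0.0, -93.3]
force: [-0.1, -0.2, -7.3]
opening: 0.0139
```

```bash
python3 - <<'E'
from h import *
p,e=tcp(.082,.06,13); delta(p,e)
im=snap("side","s11"); crop(im,140,70,340,220,4,"s11c"); wsnap("w11")
E
```

```text
clock 18.63 at [0.4896 0.2317 0.1129] [ 1.6724e+02 -1.0000e-02 -9.3320e+01] open 0.0139 F [-0.1 -0.2 -7.3]
shift [0.0003 0.0009 0.0017] turn/6 [-0.04   0.    -0.009]
```

View pics/s11c.png

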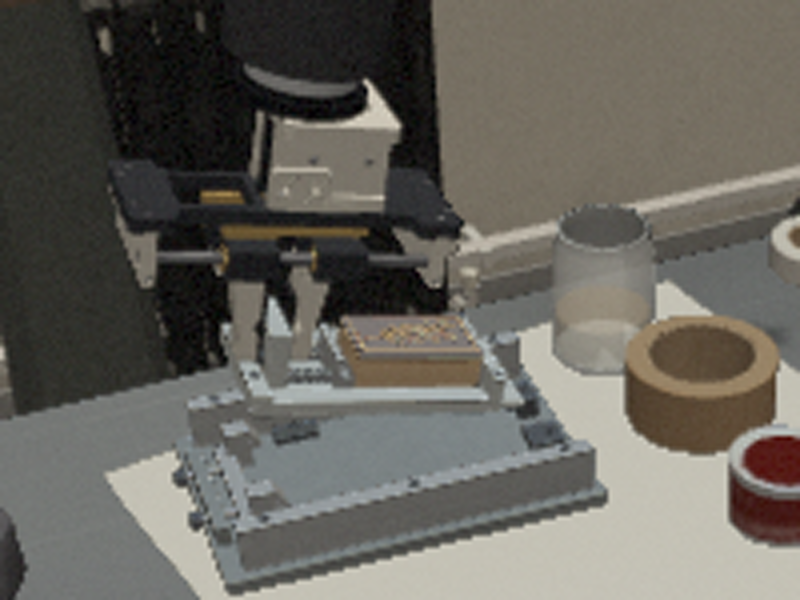

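View pics/w11.png

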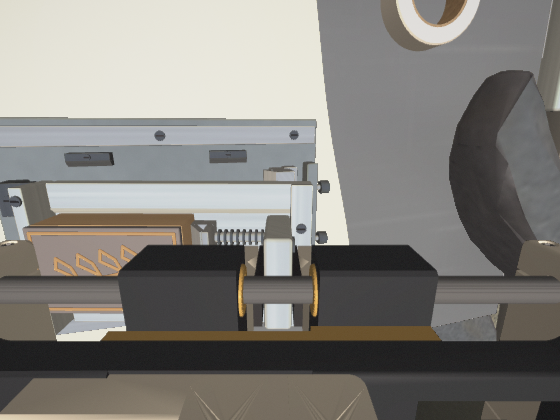

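```bash
python3 - <<'E'
from h import *
im=cv2.imread("pics/w11.png"); crop(im,180,110,340,250,5,"w11a"); crop(im,0,110,160,250,5,"w11b")
E
```

```text
(no output)
```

View pics/w11a.png

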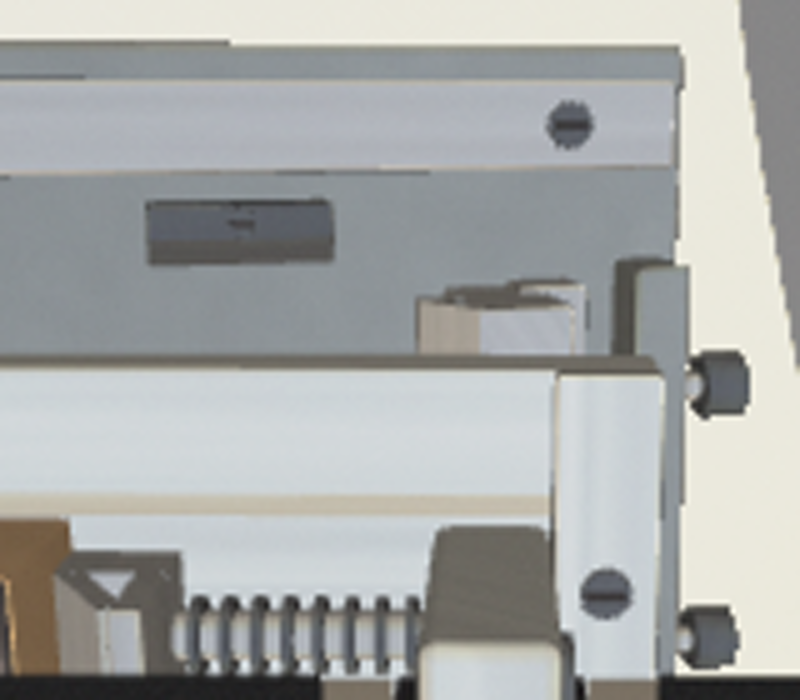

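View pics/w11b.png

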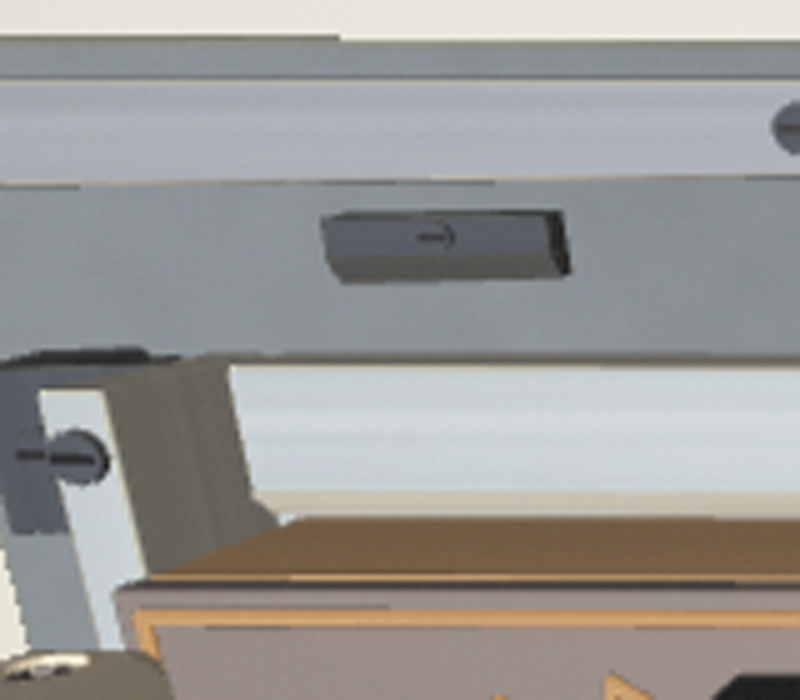

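```bash
cat >> h.py <<'E'
def planepts(uv,c,o,Rf,z):
    """intersect pixel ray with plane z=const of a frame (o,Rf); return frame coords"""
    K,Rm,t=c; d=Rm.T@np.linalg.solve(K,[uv[0],uv[1],1]); q=-Rm.T@t
    d=Rf.inv().apply(d); q=Rf.inv().apply(q-o); return q+d*(z-q[2])/d[2]
def chase_from_tool(g=(-.065,-.0002,.0163)):
    a,r,o=pose(); Rc=r*(R.from_euler("z",-90,degrees=True)*R.from_euler("x",180,degrees=True)).inv()
    return a-Rc.apply(g),Rc
E
python3 - <<'E'
from h import *
c=pickle.load(open("w11.pkl","rb"))
o,Rc=chase_from_tool()
for nm,p,b,M in [("foot",(663,375),180,(-84,-45,14)),("foot in",(555,372),180,(-72,-45,14)),("rail",(300,367),180,(0,-45,10)),("rail2",(230,367),0,(0,-45,10)),("stop67",(105,390),0,(67.5,-45,24)),("stop75",(38,392),0,(75,-45,24))]:
    print(nm,M,(planepts(px([p],b,110,5)[0],c,o,Rc,M[2]/1000)*1000).round(1))
Rb=R.from_euler("z",BED["yaw"],degrees=True)
for nm,p,b,M in [("bearer",(600,167),180,(0,-63,44)),("bearer",(100,172),180,(0,-63,44)),("bearer",(600,180),0,(0,-63,44)),("nose tip",(418,300),180,(-74,-42,30.5)),("nose top",(480,305),180,(-81,-42,42.5))]:
    print(nm,M,(planepts(px([p],b,110,5)[0],c,BED["o"],Rb,M[2]/1000)*1000).round(1))
E
```

```text
foot (-84, -45, 14) [-84.5 -44.9  14. ]
foot in (-72, -45, 14) [-72.6 -45.3  14. ]
rail (0, -45, 10) [-44.  -45.2  10. ]
rail2 (0, -45, 10) [ 65.3 -45.3  10. ]
stop67 (67.5, -45, 24) [ 67.8 -45.4  24. ]
stop75 (75, -45, 24) [ 74.8 -45.2  24. ]
bearer (0, -63, 44) [-101.   -63.2   44. ]
bearer (0, -63, 44) [-26.6 -63.3  44. ]
bearer (0, -63, 44) [ 26.1 -62.9  44. ]
nose tip (-74, -42, 30.5) [-74.8 -41.8  30.5]
nose top (-81, -42, 42.5) [-82.4 -42.4  42.5]
```

```bash
python3 - <<'E'
from h import *
for z in (.03,.0135):
    p,e=tcp(.083,z,13); delta(p,e)
E
```

```text
clock 18.73 at [0.4891 0.2321 0.1133] [167.23   0.   -93.26] open 0.0135 F [ 0.1  0.2 -7.2]
shift [ 0.0006 -0.0073  0.031 ] turn/6 [-0.038  0.     0.002]
clock 18.73 at [0.4891 0.2321 0.1133] [167.23   0.   -93.26] open 0.0135 F [ 0.1  0.2 -7.2]
shift [ 0.0006 -0.0109  0.0471] turn/6 [-0.038  0.     0.002]
```

>>> servo_tool:
  rows:
    - [[0.0006,-0.0024,0.01],[-0.04,0,0],1]
    - [[0,-0.0025,0.011],[0,0,0],1]
    - [[0,-0.0024,0.01],[0,0,0],1]
    - [[0,-0.002,0.008],[0,0,0],1]
    - [[0,-0.001,0.004],[0,0,0],1]
    - [[0,0,0],[0,0,0],1]
    - [[0,0,0],[0,0,0],1]
    - [[0,0,0],[0,0,0],1]

```text
clock: 19.4
tool_pos: [0.4902, 0.2319, 0.0691]
orientation: [167.0, 0.0, -93.3]
force: [-0.3, 1.1, -7.4]
opening: 0.0135
```

```bash
python3 - <<'E'
from h import *
for z in (.0135,):
    p,e=tcp(.083,z,13); delta(p,e)
im=snap("side","s12"); crop(im,140,70,340,220,4,"s12c"); wsnap("w12")
E
```

```text
clock 19.40 at [0.4902 0.2319 0.0691] [ 1.6696e+02  1.0000e-02 -9.3260e+01] open 0.0135 F [-0.3  1.1 -7.4]
shift [ 0.0006 -0.0001  0.0042] turn/6 [0.007 0.002 0.002]
```

View pics/s12c.png

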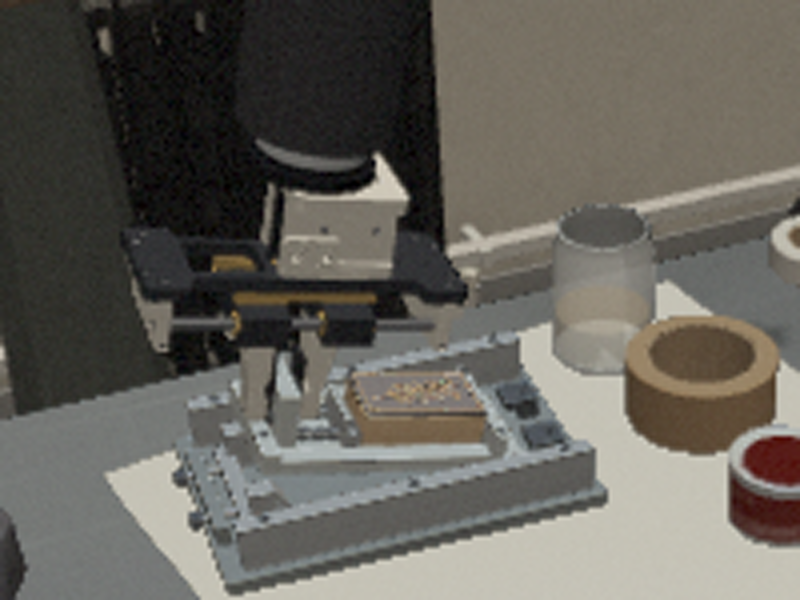

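View pics/w12.png

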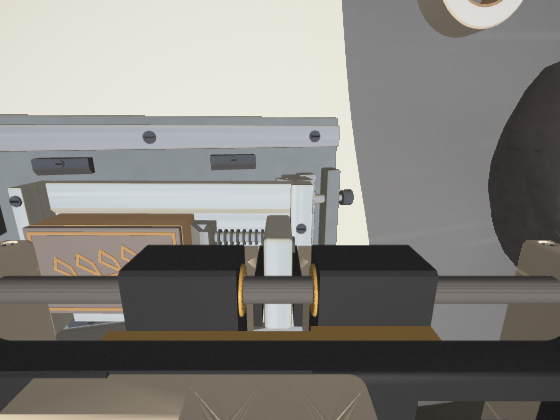

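>>> servo_tool:
  rows:
    - [[0.0003,0,0.002],[0,0,0],1]
    - [[0,0,0.002],[0,0,0],1]
    - [[0,0,0],[0,0,0],1]
    - [[0,0,0],[0,0,0],1]

```text
clock: 19.83
tool_pos: [0.4888, 0.2314, 0.0648]
orientation: [166.9, -0.0, -93.3]
force: [-0.1, 0.1, -8.1]
opening: 0.014
```

```bash
python3 - <<'E'
from h import *
p,e=tcp(.083,.0135,13); delta(p,e)
p,e=tcp(.098,.0135,13); delta(p,e)
E
```

```text
clock 19.83 at [0.4888 0.2314 0.0648] [ 1.6691e+02 -1.0000e-02 -9.3270e+01] open 0.0140 F [-0.1  0.1 -8.1]
shift [-0.0001 -0.0005 -0.0002] turn/6 [ 0.015 -0.001 -0.001]
clock 19.83 at [0.4888 0.2314 0.0648] [ 1.6691e+02 -1.0000e-02 -9.3270e+01] open 0.0140 F [-0.1  0.1 -8.1]
shift [-0.0001 -0.0151 -0.0036] turn/6 [ 0.015 -0.001 -0.001]
```

>>> servo_tool:
  rows:
    - [[0,-0.003,-0.0007],[0,0,0],1]
    - [[0,-0.003,-0.0007],[0,0,0],1]
    - [[0,-0.003,-0.0007],[0,0,0],1]
    - [[0,-0.002,-0.0005],[0,0,0],1]
    - [[0,0,0],[0,0,0],1]
    - [[0,0,0],[0,0,0],1]

```text
clock: 20.33
tool_pos: [0.5003, 0.2308, 0.0648]
orientation: [166.9, -0.0, -93.3]
force: [-0.8, 0.6, -6.3]
opening: 0.0137
```

```bash
python3 - <<'E'
from h import *
p,e=tcp(.098,.0135,13); delta(p,e)
o,Rc=chase_from_tool(); Rb=R.from_euler("z",BED["yaw"],degrees=True); print("lip in bed",Rb.inv().apply(o+Rc.apply([.093,0,0])-BED["o"]))
im=snap("side","s13"); crop(im,140,70,340,220,4,"s13c"); wsnap("w13")
E
```

```text
clock 20.33 at [0.5003 0.2308 0.0648] [ 1.6691e+02 -1.0000e-02 -9.3280e+01] open 0.0137 F [-0.8  0.6 -6.3]
shift [-0.     -0.0039 -0.001 ] turn/6 [ 0.015 -0.    -0.003]
lip in bed [ 9.39431250e-02 -6.80691998e-05  1.31762443e-02]
```

View pics/s13c.png

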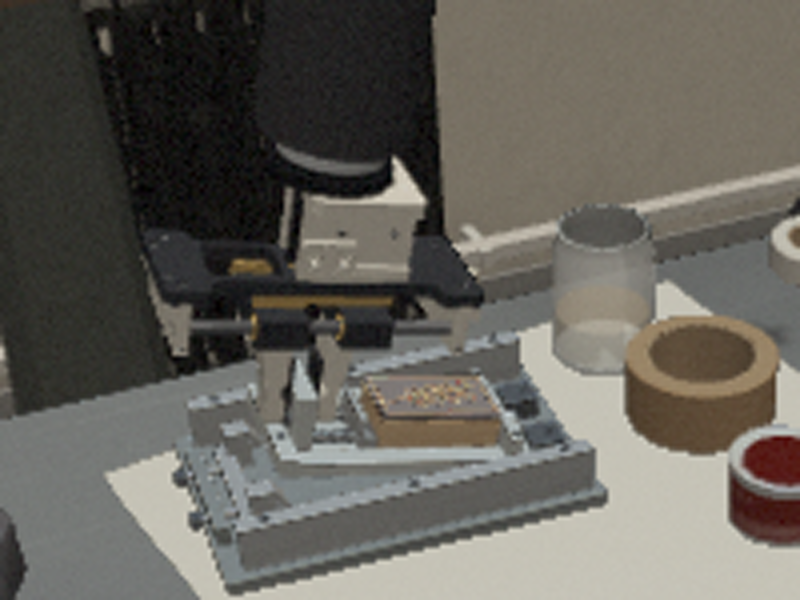

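>>> servo_tool:
  rows:
    - [[0,-0.002,-0.0005],[0,0,0],1]
    - [[0,-0.001,-0.0002],[0,0,0],1]
    - [[0,0,0],[0,0,0],1]
    - [[0,0,0],[0,0,0],1]

```text
clock: 20.77
tool_pos: [0.5034, 0.2307, 0.065]
orientation: [166.9, 0.0, -93.3]
force: [-0.3, -0.4, -7.9]
opening: 0.0138
```

```bash
cat >> h.py <<'E'
def lip():
    o,Rc=chase_from_tool(); Rb=R.from_euler("z",BED["yaw"],degrees=True); print("lip in bed mm",(Rb.inv().apply(o+Rc.apply([.093,0,0])-BED["o"])*1000).round(1), "tilt",180-pose()[2]["orientation"][0])
E
python3 - <<'E'
from h import *
lip()
for t in (10,6,4): print(t); p,e=tcp(.0972,.0125,t); delta(p,e)
E
```

```text
lip in bed mm [97.   0.1 13.3] tilt 13.075281750287843
10
clock 20.77 at [0.5034 0.2307 0.065 ] [166.92   0.   -93.27] open 0.0138 F [-0.3 -0.4 -7.9]
shift [0.0001 0.0003 0.0093] turn/6 [ 0.513  0.001 -0.   ]
6
clock 20.77 at [0.5034 0.2307 0.065 ] [166.92   0.   -93.27] open 0.0138 F [-0.3 -0.4 -7.9]
shift [0.0001 0.0004 0.0204] turn/6 [ 1.179e+00  1.000e-03 -0.000e+00]
4
clock 20.77 at [0.5034 0.2307 0.065 ] [166.92   0.   -93.27] open 0.0138 F [-0.3 -0.4 -7.9]
shift [0.0001 0.0002 0.0259] turn/6 [ 1.513e+00  1.000e-03 -0.000e+00]
```

>>> servo_tool:
  rows:
    - [[0,0.0003,0.0034],[0.2,0,0],1]
    - [[0,0.0003,0.0034],[0.2,0,0],1]
    - [[0,0.0003,0.0034],[0.2,0,0],1]
    - [[0,0.0002,0.002],[0.12,0,0],1]
    - [[0,0,0],[0,0,0],1]
    - [[0,0,0],[0,0,0],1]

```text
clock: 21.27
tool_pos: [0.4996, 0.2309, 0.0534]
orientation: [171.2, -0.0, -93.2]
force: [0.6, 0.0, -7.4]
opening: 0.0139
```

```bash
python3 - <<'E'
from h import *
lip()
for t in (6,4,1,0): print(t); p,e=tcp(.0975,.0123,t); delta(p,e)
im=snap("side","s14"); crop(im,140,70,340,220,4,"s14c"); wsnap("w14")
E
```

```text
lip in bed mm [96.7  0.1 13.2] tilt 8.78448019186581
6
clock 21.27 at [0.4996 0.2309 0.0534] [ 1.7122e+02 -1.0000e-02 -9.3240e+01] open 0.0139 F [ 0.6  0.  -7.4]
shift [ 0.0001 -0.0004  0.0085] turn/6 [ 0.464 -0.002  0.005]
4
clock 21.27 at [0.4996 0.2309 0.0534] [ 1.7122e+02 -1.0000e-02 -9.3240e+01] open 0.0139 F [ 0.6  0.  -7.4]
shift [ 0.0001 -0.0001  0.014 ] turn/6 [ 0.797 -0.002  0.005]
1
clock 21.27 at [0.4996 0.2309 0.0534] [ 1.7122e+02 -1.0000e-02 -9.3240e+01] open 0.0139 F [ 0.6  0.  -7.4]
shift [ 0.0001 -0.0002  0.0223] turn/6 [ 1.297e+00 -1.000e-03  5.000e-03]
0
clock 21.27 at [0.4996 0.2309 0.0534] [ 1.7122e+02 -1.0000e-02 -9.3240e+01] open 0.0139 F [ 0.6  0.  -7.4]
shift [ 0.0001 -0.0003  0.0251] turn/6 [ 1.464e+00 -1.000e-03  5.000e-03]
```

View pics/s14c.png

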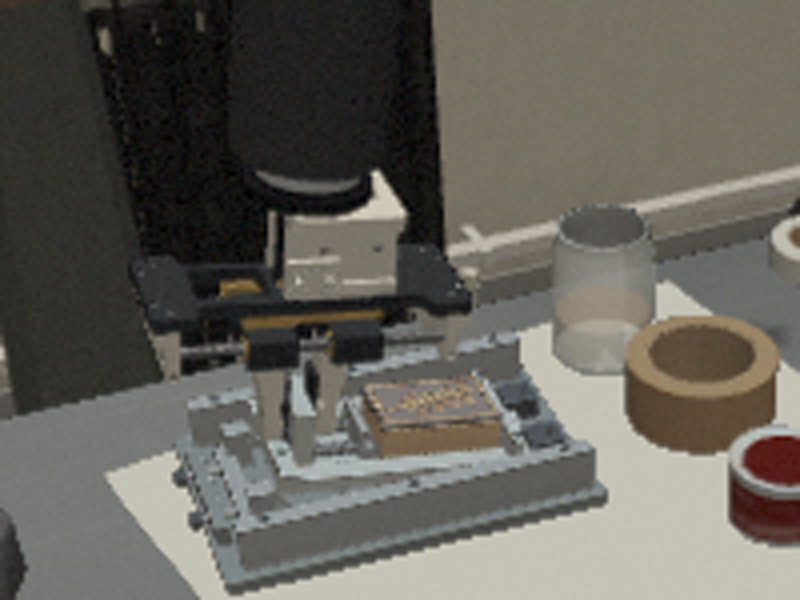

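View pics/w14.png

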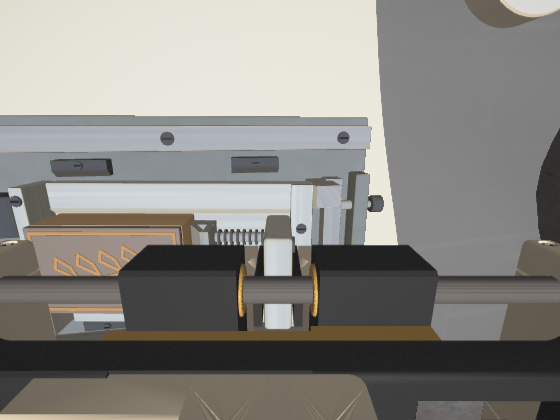

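>>> servo_tool:
  rows:
    - [[0,0.0001,0.0032],[0.186,0,0],1]
    - [[0,0.0001,0.0032],[0.186,0,0],1]
    - [[0,0.0002,0.0032],[0.186,0,0],1]
    - [[0,0.0002,0.0032],[0.186,0,0],1]
    - [[0,0,0],[0,0,0],1]
    - [[0,0,0],[0,0,0],1]

```text
clock: 21.87
tool_pos: [0.4988, 0.2315, 0.0411]
orientation: [175.8, 0.0, -93.2]
force: [4.4, -0.3, -8.6]
opening: 0.0142
```

```bash
python3 - <<'E'
from h import *
lip()
for t in (1,0): print(t); p,e=tcp(.0975,.0123,t); delta(p,e)
E
```

```text
lip in bed mm [98.6  0.7 13.2] tilt 4.213094301008141
1
clock 21.87 at [0.4988 0.2315 0.0411] [ 1.7579e+02  5.0000e-02 -9.3230e+01] open 0.0142 F [ 4.4 -0.3 -8.6]
shift [0.0006 0.0017 0.0099] turn/6 [0.536 0.008 0.007]
0
clock 21.87 at [0.4988 0.2315 0.0411] [ 1.7579e+02  5.0000e-02 -9.3230e+01] open 0.0142 F [ 4.4 -0.3 -8.6]
shift [0.0006 0.0018 0.0127] turn/6 [0.702 0.008 0.007]
```

>>> servo_tool:
  rows:
    - [[0,0.0002,0.003],[0.17,0,0],1]
    - [[0,0.0002,0.003],[0.17,0,0],1]
    - [[0,0,0],[0,0,0],1]
    - [[0,0,0],[0,0,0],1]

```text
clock: 22.2
tool_pos: [0.4979, 0.2315, 0.0351]
orientation: [177.8, 0.0, -93.2]
force: [5.6, -1.5, -9.6]
opening: 0.014
```

```bash
python3 - <<'E'
from h import *
lip()
for t in (0,): print(t); p,e=tcp(.0975,.0123,t); delta(p,e)
im,c=wsnap("w15"); crop(im,180,110,400,250,3.5,"w15c")
im=snap("side","s15"); crop(im,140,70,340,220,4,"s15c")
E
```

```text
lip in bed mm [98.6  0.7 12.7] tilt 2.209420611314357
0
clock 22.20 at [0.4979 0.2315 0.0351] [ 1.7779e+02  4.0000e-02 -9.3230e+01] open 0.0140 F [ 5.6 -1.5 -9.6]
shift [0.0006 0.0016 0.0065] turn/6 [0.368 0.007 0.007]
```

View pics/w15c.png

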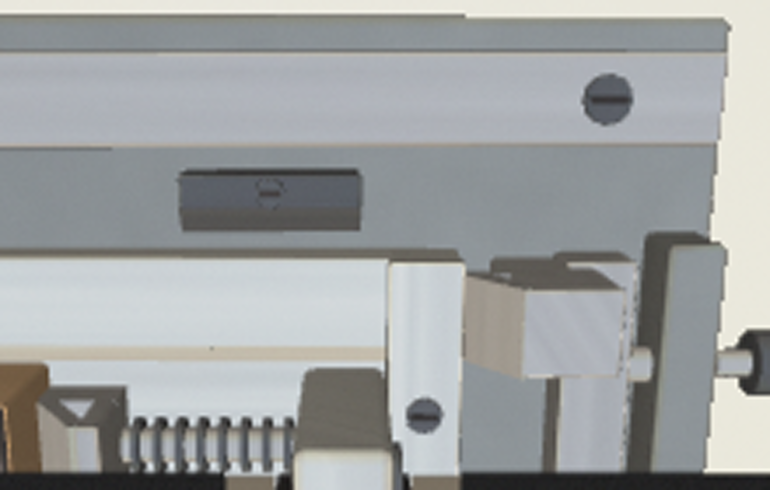

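View pics/s15c.png

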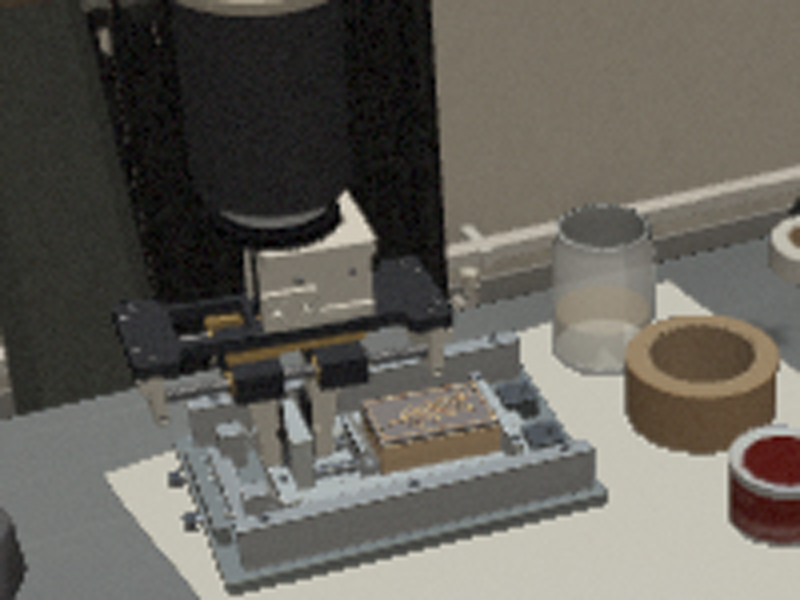

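```bash
python3 - <<'E'
from h import *
c=pickle.load(open("wbed.pkl","rb")); Rb=R.from_euler("z",BED["yaw"],degrees=True)
for p in [(440,385),(440,397),(440,438),(300,440),(300,375),(355,455)]:
    print(p,[(planepts(px([p],185,165,5)[0],c,BED["o"],Rb,z)[:2]*1000).round(1).tolist()+[z] for z in (.02,.026,.0305,.0425)])
E
```

```text
(440, 385) [[-92.1, 1.2, 0.02], [-89.8, 1.0, 0.026], [-88.0, 0.9, 0.0305], [-83.3, 0.5, 0.0425]]
(440, 397) [[-95.5, 1.4, 0.02], [-93.1, 1.2, 0.026], [-91.3, 1.0, 0.0305], [-86.5, 0.6, 0.0425]]
(440, 438) [[-107.1, 1.9, 0.02], [-104.5, 1.7, 0.026], [-102.6, 1.5, 0.0305], [-97.4, 1.1, 0.0425]]
(300, 440) [[-106.3, 39.0, 0.02], [-103.7, 38.2, 0.026], [-101.7, 37.6, 0.0305], [-96.6, 36.0, 0.0425]]
(300, 375) [[-87.9, 37.8, 0.02], [-85.6, 37.0, 0.026], [-83.9, 36.4, 0.0305], [-79.3, 34.8, 0.0425]]
(355, 455) [[-111.1, 24.7, 0.02], [-108.5, 24.1, 0.026], [-106.5, 23.7, 0.0305], [-101.2, 22.5, 0.0425]]
```

>>> servo_tool:
  rows:
    - [[0,0,0],[0,0,0],0.8]
    - [[0,0,0],[0,0,0],0.8]
    - [[0,0,0],[0,0,0],0.8]
    - [[0,0,-0.015],[0,0,0],0.8]
    - [[0,0,-0.02],[0,0,0],0.8]
    - [[0,0,-0.01],[0,0,0],1]
    - [[0,0,0],[0.37,0,0],1]
    - [[0,0,0],[0,0,0],1]
    - [[0,0,0],[0,0,0],1]

```text
clock: 23.05
tool_pos: [0.498, 0.2309, 0.0799]
orientation: [179.9, 0.0, -93.2]
force: [0.4, -0.7, -0.6]
opening: 0.0015
```

```bash
python3 - <<'E'
from h import *
p,e=tcp(.098,.012,0,g=(-.065,0,.044)); delta(p,e)
im,c=wsnap("w16")
im=snap("side","s16"); crop(im,140,70,340,220,4,"s16c")
E
```

```text
clock 23.05 at [0.498  0.2309 0.0799] [ 1.7992e+02  1.0000e-02 -9.3220e+01] open 0.0015 F [ 0.4 -0.7 -0.6]
shift [-0.0003  0.0014  0.0239] turn/6 [0.013 0.002 0.008]
```

View pics/w16.png

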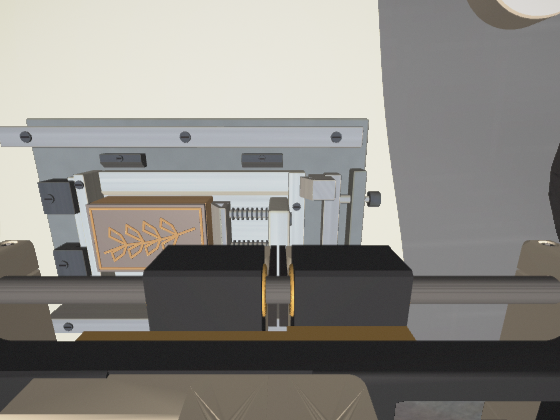

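View pics/s16c.png

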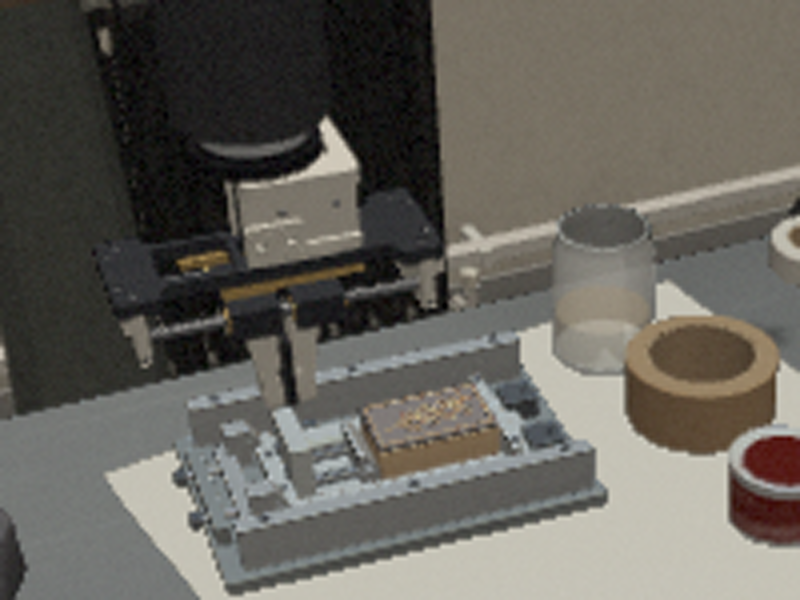

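>>> servo_tool:
  rows:
    - [[0,0.001,0.01],[0,0,0],1]
    - [[0,0,0.006],[0,0,0],1]
    - [[0,0,0.004],[0,0,0],1]
    - [[0,0,0.002],[0,0,0],1]
    - [[0,0,0],[0,0,0],1]

```text
clock: 23.57
tool_pos: [0.4972, 0.2306, 0.0568]
orientation: [179.9, -0.1, -93.3]
force: [0.7, 0.0, 0.5]
opening: 0.0007
```

>>> servo_tool:
  rows:
    - [[0,0,0.002],[0,0,0],1]
    - [[0,0,0.001],[0,0,0],1]
    - [[0,0,0],[0,0,0],1]

```text
clock: 23.82
tool_pos: [0.4977, 0.2309, 0.0562]
orientation: [180.0, -0.0, -93.2]
force: [-6.7, -3.2, 19.3]
opening: 0.0002
```

>>> servo_tool:
  rows:
    - [[0,0,0.001],[0,0,0],1]
    - [[0,0,0],[0,0,0],1]
    - [[0,0,-0.03],[0,0,0],1]
    - [[0,0,-0.04],[0,0,0],1]
    - [[0,0,-0.04],[0,0,0],1]
    - [[0,0,-0.03],[0,0,0],1]
    - [[-0.01,0,0],[0,0,0],1]
    - [[0,0,0],[0,0,0],1]
    - [[0,0,0],[0,0,0],1]

```text
clock: 24.57
tool_pos: [0.498, 0.2411, 0.1934]
orientation: [180.0, 0.0, -93.3]
force: [0.4, -0.2, -0.3]
opening: 0.0004
```

```bash
python3 - <<'E'
from h import *
delta([.45,.2309,.2],[180,0,-93.2])
im,c=wsnap("w17"); 
im=snap("side","s17"); crop(im,160,130,320,230,5,"s17c")
E
```

```text
clock 24.57 at [0.498  0.2411 0.1934] [ 1.7995e+02  2.0000e-02 -9.3260e+01] open 0.0004 F [ 0.4 -0.2 -0.3]
shift [ 0.0129  0.0473 -0.0066] turn/6 [ 0.008  0.004 -0.009]
```

View pics/w17.png

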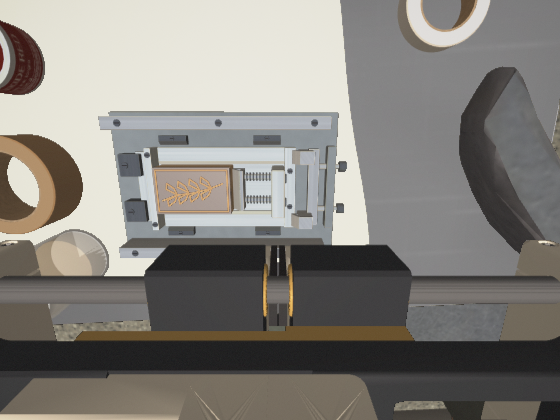

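View pics/s17c.png

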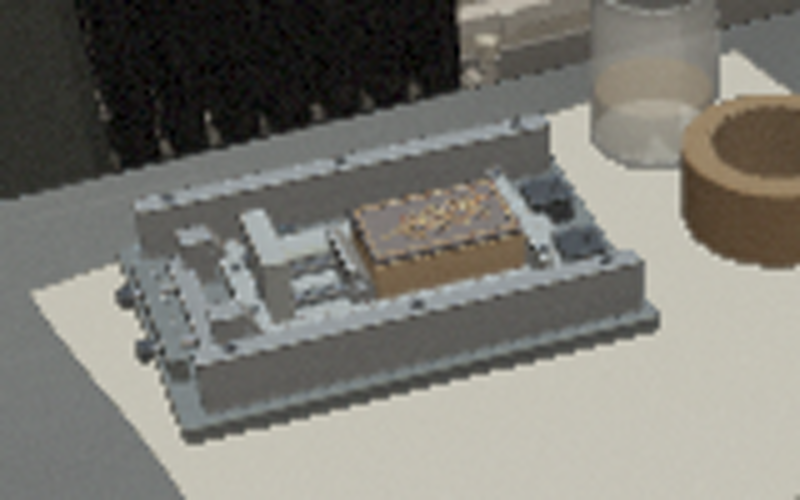

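```bash
python3 - <<'E'
from h import *
im=cv2.imread("pics/w17.png"); crop(im,265,130,365,245,5.2,"w17a"); crop(im,110,130,250,245,5.2,"w17b")
E
```

```text
(no output)
```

View pics/w17a.png

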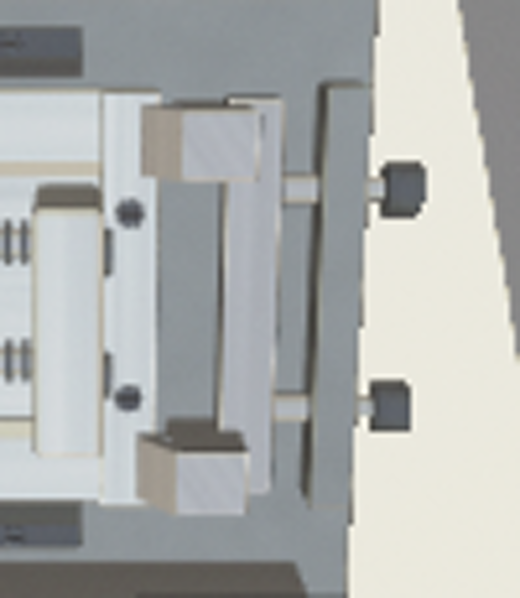

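View pics/w17b.png

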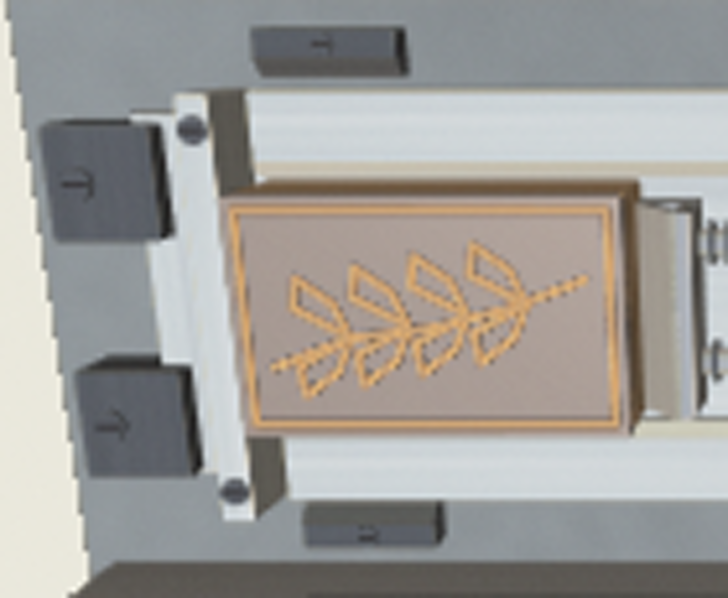

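```bash
python3 - <<'E'
from h import *
c=pickle.load(open("w17.pkl","rb")); Rb=R.from_euler("z",BED["yaw"],degrees=True)
f=lambda p,x0,z:(planepts(px([p],x0,130,5.2)[0],c,BED["o"],Rb,z/1000)*1000).round(1)[:2]
print("nose tips exp -74,±42",f((143,107),265,30.5),f((140,490),265,30.5),"tops -81",f((182,110),265,42.5),f((178,513),265,42.5))
print("foot exp -79,∓45 z26",f((160,94),265,26),f((152,503),265,26))
print("stop x75 exp 80 z36",f((175,95),110,36),f((224,520),110,36))
print("stop 67.5 exp 72.5",f((210,92),110,36),f((254,517),110,36))
print("plate -58 exp -53 z56",f((38,208),265,56),f((35,452),265,56))
print("lug front exp 90,-38/-14/14/38 z28",f((170,238),110,28),f((161,124),110,28),f((202,473),110,28),f((190,363),110,28))
print("block exp z44 head 70, foot -10",f((220,197),110,44),f((247,435),110,44),f((625,197),110,44),f((632,433),110,44))
E
```

```text
nose tips exp -74,±42 [-74.8 -41.8] [-75.2  40.5] tops -81 [-81.9 -42.1] [-82.7  41.7]
foot exp -79,∓45 z26 [-78.5 -44.1] [-78.2  45. ]
stop x75 exp 80 z36 [ 80.5 -44.6] [81.1 45.4]
stop 67.5 exp 72.5 [ 73.5 -45.2] [74.5 44.7]
plate -58 exp -53 z56 [-53.7 -24.6] [-52.9  24.1]
lug front exp 90,-38/-14/14/38 z28 [ 88.8 -14.6] [ 87.7 -38.3] [88.2 37.2] [87.8 12.4]
block exp z44 head 70, foot -10 [ 70.5 -25.3] [70.6 24. ] [-10.  -25.2] [-9.3 23.6]
```

```bash
python3 - <<'E'
from h import *
print(ctrl.close_job()); print(telemetry.get_obs()["clock"])
E
```

```text
the job is handed in; nothing more can be done
None
the job is handed in; nothing more can be done
```

The block is locked in the chase, and the chase lies in the press bed under the lugs with the catch shut over its foot bar. I handed the job in at about 24.6 s, and no verdict was reported.

**What I did**
1. I gripped the block across its width, lowered it into the chase on the bench, and pressed it down past the quoin. I then pressed both ends at about 22 N. The fingertips stopped at z 32.2 mm at each end, which means the block was flat on the floor. The wrist image put its centre at about chase x 24.7 mm, y −1 mm.
2. I carried the chase by its grip plate and tilted it 13° head down. The lip went under the lugs, and I rotated the foot down onto the catch.
3. With about 2° of tilt left, I let go and pressed on top of the grip plate. It stopped at z 56.2 mm, and flat and home would be 56.

**Last checks, from the wrist image**
- **Catch:** the noses lie over the foot bar. Their tips read bed x −74.8 and −75.2 mm; the outer one also read −74.8 when the catch was shut and empty.
- **Chase:** the foot bar reads about −78.4 mm, where −79 is home. It is centred across to within about 0.5 mm.
- **Block:** its head end reads about 70.5 mm, where 70 is expected. It lies about 0.7 mm off centre.
- **Disagreement:** the lug fronts read about 88 mm instead of 90, and the head stop read 0.5–2 mm too far headward. I put this down to camera and calibration error and did not resolve it.
- **Not measured:** the quoin travel and the catch joint value were judged only from the images.

The jar stayed in view, unmoved by eye, and I never went near the tin or the wooden block. I did not measure their positions. The gripper was clear of everything at hand-in.

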